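Reload the ribbon stand

ROBOT

A 7-joint arm with a two-finger parallel gripper is mounted at the origin on a cart in front of the work surface, level with it; the furniture and walls round the work are solid. World frame = base frame: x ahead of the robot, y to its left, z up, the work surface at z = 0. Lengths are in m, angles in rad, forces in N, time in s.
With the tool pointing down it reaches from about 0.4 to 0.875 m from the base axis. Payload 6.5 kg.
Tool frame: the origin (TCP) lies on the centre line of the jaws, within the pads' length; the fingertips stand 25 mm ahead of it and the grasp point (between the pads) lies 6 mm ahead of it (r.nose_length is the distance from the TCP to the fingertips, in m); z points along the fingers, y is the line along which they close (so a half turn about z gives the same grasp; the last joint's range is limited). The gripper opens to 88 mm and grips with 3 to 60 N. Pads are 18 mm wide; open, the fingers measure 123 mm over their backs; the gripper's body (75 mm by 187 mm) begins 45 mm behind the grasp point.
Start: joints at [-1.272, 0.536, -0.004, 1.538, 0.003, 1.067, -0.071], TCP at [0.232, 0.607, 0.235] pointing down, gripper open.
Joint ranges: [-2.7, 2.7], [-0.37, 2.16], [-1.27, 1.26], [0.24, 2.4], [-1.31, 4.45], [0.19, 1.91], [-2.76, 2.76]. Speed limits (rad/s): [2.39, 2.39, 3.14, 3.14, 3.14, 3.14, 3.14].

INTERFACE

Orientations are given as a 3x3 rotation matrix whose columns are the frame's x, y, z axes.
In Python, from plant import r gives the robot as it stands.
- The arm moves only by the tool arm_command, never from a script. Its argument "steps" is a list of rows, each an object with "rot": the turn, a rotation vector about the tool's x, y, z in degrees, a list of three; "xyz": the shift along the tool's x, y, z in cm, a list of three; "claw": the closure, from -1 (fully open) to 1 (shut). A call has 1 to 10 rows; each row shifts and turns the commanded pose from where the row before left it, along the tool's axes as they then stand; what a row does not reach is not made up. A row lasts 1/8 s, in which the tool goes at most 62.5 mm and 10.7 degrees, less where a joint would pass 70% of its speed; a pose out of reach is approached as far as the arm can. A call with a gripper value outside its range is refused whole. The fingers move at their own pace and stop on an object; "grip_force" is the grip in N (left out, the last holds). Time passes only in rows, so rows that do not move let the fingers close. It gives the time, the measured TCP pose, the force, the opening and the grip force at its end, in the units of the state.
- r.read_state(): the state, without advancing time (a new reading comes with each control period).
- r.get_image(name): name is "scene" or "top"; returns a dict with "color" (420x560x3 uint8, red, green, blue), "K" (3x3 intrinsics, pixels), "k1" (the pictures are not rectified: a ray, as slopes to the right and down, at radius r is drawn at 1 + k1 r^2 times it, then the intrinsics apply), "rvec" (rotation vector, rad) and "tvec" (3), from world to camera coordinates, as OpenCV has them. Camera axes: x right, y down, z forward; pixel columns grow to the right and rows downward; lengths in m; the calibration is good to about 2 mm. A picture is of the moment at which its call begins. There is no depth.
- r.finish_job(): hands the job in; it is judged then, once.
The state is a dict: "time_s": time; "qpos": joint angles; "qvel": joint speeds; "effort": joint torques, N m; "position": TCP position; "tool_rot": TCP orientation; "force": force on the tool from outside, world axes, zero at the start; "wrist_torque": the same for the moment, N m; "finger_gap": opening from 0.0 (shut) to 1.0 (fully open); "finger_force": force on a finger pad.
Only numpy, scipy, OpenCV 4.12 (cv2) and the standard library are available. Lean on these libraries where they do the work, as an engineer would, in place of code of your own. Each camera call takes 0.05 s, during which the arm holds its last target. There are 200 camera calls.

TASK

The ribbon stand has run out: swing its brass keeper open and take the rod out by its wooden handle, then thread the rod through every ribbon spool standing in the rack, one after another, and lift them all off together on it, pushed well back towards its collar. Lay the loaded rod home in both notches of the stand with all spools between the cheeks, close the keeper fully down over its staple and let go, and leave the other things on the table where they are.

Things in the scene. Friction and masses are not known exactly. Their poses are not given: they have to be found in the camera images.
- rod: Rod, 218 mm, about 50 g: aluminium shaft 10 mm across with rounded tip, round dark wood handle 18 mm across. Origin on its axis where the handle is gripped; x from handle to tip: handle -28 to 44 mm, bare neck to 64, collar 28 mm across to 69, bare shaft for the spools to the tip at 190 mm. y and z may have rolled about x. Starts in the stand's notches under the keeper. Droops a little when held.
- rod_near (a point): Point on the rod's axis at x = 54 mm, the middle of the neck, which belongs in the near notch.
- rod_far (a point): Point on the rod's axis at x = 174 mm, which belongs in the far notch.
- stand: Wooden stand, screwed down: base board 150 x 90 x 12 mm, two cheeks 10 mm thick, 62 mm high, at x = -60 mm (near) and +60 mm (far), each with an open 90 degree V notch in its top, 34 mm wide at the mouth. Origin under its middle, z up, x from near to far, as the rod points. The rod lies with its collar just inside the near cheek, handle outside; the cheeks are 110 mm apart inside.
- stand_near_notch (a point): Where the rod's axis passes the middle of the near cheek when it lies home (52 mm above the table); x, y and z axes as the stand's.
- stand_far_notch (a point): Where the rod's axis passes the middle of the far cheek when it lies home (52 mm above the table).
- keeper (a joint): Hinge of the keeper, a brass hasp 12 mm wide on the near cheek. 0: closed (its start), level across the notch, slot over the steel staple. It grows as the free end swings up and over, to 2.8 rad, lying back; over 2.4 it is clear of the gripper. Stiff hinge, stays where left (about 0.7 N at its end moves it). Closed, it clears a rod lying home by 2 mm and cannot close over one that is not.
- keeper_hinge (a point): Point on the keeper's hinge line over the middle of the near cheek, fixed to the stand: 23 mm from the rod's axis on the stand's -y side, 65.5 mm above the table. The hinge line runs along its x axis (the stand's x); opening turns counter-clockwise about +x.
- keeper_roll (a point): Middle of the finger roll at the keeper's free end, a brass cylinder 14 mm across, 18 mm long, lying along the hinge direction; moves with the keeper. Closed, it is 66 mm from the hinge line towards the stand's +y and 6 mm above it. Pinched by its two flat ends it turns between the fingers and can be carried round the hinge.
- rack: Loose wood rack, base 90 x 262 (y) mm, 1.6 kg. Origin under its middle, z up; the rod goes in along +x. Up to 4 spools stand in it, bores along x, 110 mm up, at y = -87, -29, 29, 87 mm. Front board x -21.5 to -13.5 mm, 116 mm high, back board x 13.5 to 21.5, 124 mm high; 24 mm slots in both, open at the top and down to 96 mm, at each spool. The front pushes hanging spools back to the collar.
- spool_wide_0: Ribbon spool: two cardboard flanges 52 mm across with dark brown ribbon wound between them, 22 mm wide over the flanges, about 16 g, round bore 20 mm across right through. Origin at the middle of the bore, x along it. Stands on edge in the rack, bore level, 110 mm above the table; on the rod it hangs with its centre 5 mm below the rod's axis. May be absent.
- spool_wide_1: Ribbon spool: two cardboard flanges 52 mm across with dark brown ribbon wound between them, 22 mm wide over the flanges, about 16 g, round bore 20 mm across right through. Origin at the middle of the bore, x along it. Stands on edge in the rack, bore level, 110 mm above the table; on the rod it hangs with its centre 5 mm below the rod's axis. May be absent.
- spool_narrow_0: Ribbon spool: two cardboard flanges 52 mm across with dark brown ribbon wound between them, 18 mm wide over the flanges, about 13 g, round bore 20 mm across right through. Origin at the middle of the bore, x along it. Stands on edge in the rack, bore level, 110 mm above the table; on the rod it hangs with its centre 5 mm below the rod's axis. May be absent.
- spool_narrow_1: Ribbon spool: two cardboard flanges 52 mm across with dark brown ribbon wound between them, 18 mm wide over the flanges, about 13 g, round bore 20 mm across right through. Origin at the middle of the bore, x along it. Stands on edge in the rack, bore level, 110 mm above the table; on the rod it hangs with its centre 5 mm below the rod's axis. May be absent.
- tape: Bystander: roll of packing tape lying flat, 92 mm across, 48 mm high. Origin under its centre.
- bar_c: Bystander: wrapped chocolate bar lying flat beside the paper bag, 56 x 139 x 11 mm. Origin under its centre.
- round_small: Bystander: round chip-wood box, 68 mm across, 30 mm high. Origin under its centre.

How it is judged:
On the way, in this order (a step that is already met when the one before it is completed fails the run):
1. the keeper is open and the rod has been lifted out of the stand (value of joint keeper above 1 rad and distance between rod_near and stand_near_notch above 0.06 m), for 0.2 s.
2. every spool hangs on the rod together, lifted off the rack (x of spool_wide_0 in the frame of rod between 0.074 and 0.164 m and y of spool_wide_0 in the frame of rod between -0.0085 and 0.0085 m and z of spool_wide_0 in the frame of rod between -0.0085 and 0.0085 m and x of spool_wide_1 in the frame of rod between 0.074 and 0.164 m and y of spool_wide_1 in the frame of rod between -0.0085 and 0.0085 m and z of spool_wide_1 in the frame of rod between -0.0085 and 0.0085 m and x of spool_narrow_0 in the frame of rod between 0.074 and 0.164 m and y of spool_narrow_0 in the frame of rod between -0.0085 and 0.0085 m and z of spool_narrow_0 in the frame of rod between -0.0085 and 0.0085 m and x of spool_narrow_1 in the frame of rod between 0.074 and 0.164 m and y of spool_narrow_1 in the frame of rod between -0.0085 and 0.0085 m and z of spool_narrow_1 in the frame of rod between -0.0085 and 0.0085 m and z of each of spool_wide_0, spool_wide_1, spool_narrow_0, spool_narrow_1 in the frame of rack above 0.135 m), for 0.2 s.
At the end, for the whole second after the job is handed in: Every spool is threaded on the rod between its collar and the far cheek (centre 74 to 164 mm from the rod's origin, within 8.5 mm of its axis), the rod lies at rest in both notches (each within 7 mm) and the keeper is closed to within 0.06 rad (x of spool_wide_0 in the frame of rod between 0.074 and 0.164 m and y of spool_wide_0 in the frame of rod between -0.0085 and 0.0085 m and z of spool_wide_0 in the frame of rod between -0.0085 and 0.0085 m and x of spool_wide_1 in the frame of rod between 0.074 and 0.164 m and y of spool_wide_1 in the frame of rod between -0.0085 and 0.0085 m and z of spool_wide_1 in the frame of rod between -0.0085 and 0.0085 m and x of spool_narrow_0 in the frame of rod between 0.074 and 0.164 m and y of spool_narrow_0 in the frame of rod between -0.0085 and 0.0085 m and z of spool_narrow_0 in the frame of rod between -0.0085 and 0.0085 m and x of spool_narrow_1 in the frame of rod between 0.074 and 0.164 m and y of spool_narrow_1 in the frame of rod between -0.0085 and 0.0085 m and z of spool_narrow_1 in the frame of rod between -0.0085 and 0.0085 m and distance between rod_near and stand_near_notch below 0.007 m and distance between rod_far and stand_far_notch below 0.007 m and value of joint keeper below 0.06 rad and linear speed of rod below 0.02 m/s); the robot touches nothing.
It fails at once if a bystander is moved more than 3 cm (distance of any of tape, bar_c, round_small from where it was at the start of the episode above 0.03 m).
Of spool_wide_0, spool_wide_1, spool_narrow_0, spool_narrow_1 only 3 to 4 are there at a start; the rules pass over those that are not, and their reading is None.
At some moment in a run one of rack may be knocked a few centimetres aside while the robot is not near it.
It also fails if it takes over 208 s, if anything falls off the work surface, if the arm or the gripper's body presses on something with over 40 N, if the wrist force passes 120 N, or if a joint passes its speed limit or range.

## Working session

There is one attempt and no reset: what is moved stays moved. The work goes in short steps, Python scripts to look and compute and a tool call to move; the robot and the scene stay as the last step left them, time stands still between calls to the robot, and variables do not carry over. Pictures are saved under pics/ and viewed, at most 14 in all, crops included, and the job is handed in when it is done.

Besides the shell and the picture viewer there is one more tool, called after ">>>" as name(argument=value, ...) on one line, values as JSON. arm_command: Moves the arm, as the interface text tells. Its arguments: {"type":"object","properties":{"steps":{"type":"array","items":{"type":"object","properties":{"rot":{"type":"array","items":{"type":"number"}},"xyz":{"type":"array","items":{"type":"number"}},"claw":{"type":"number"}}}},"grip_force":{"type":"number"}},"required":["steps"]}

```bash
ls; mkdir -p pics; cat > h.py <<'E'
from plant import r
import numpy as np, cv2
def snap(n,f=None):
    im=r.get_image(n)
    if f: cv2.imwrite('pics/'+f,im['color'][:,:,::-1])
    return im
def ray(im,u,v):
    K=np.array(im['K']);R,_=cv2.Rodrigues(np.array(im['rvec'],float));t=np.array(im['tvec'],float).ravel()
    p=cv2.undistortPoints(np.array([[[u,v]]],float),K,np.array([im['k1'],0,0,0,0.]))[0,0]
    return -R.T@t, R.T@np.array([p[0],p[1],1.])
def onz(im,u,v,z):
    c,d=ray(im,u,v); return c+d*(z-c[2])/d[2]
def proj(im,P):
    q,_=cv2.projectPoints(np.array(P,float).reshape(-1,1,3),np.array(im['rvec'],float),np.array(im['tvec'],float),np.array(im['K']),np.array([im['k1'],0,0,0,0.]))
    return q.reshape(-1,2)
E
python3 - <<'E'
from h import *
s=snap('scene','s0.png');t=snap('top','t0.png')
for i in (s,t): print(ray(i,280,210),i['k1'],i['K'])
print(r.read_state())
E
```

```text
pics
(array([-0.13978363, -0.94115515,  0.67634462]), array([ 0.59506837,  0.60716158, -0.52664534])) -0.00788566163393555 [[532.72698136   0.         279.16326931]
 [  0.         532.72698136 204.55706776]
 [  0.           0.           1.        ]]
(array([ 0.30766821, -0.22973286,  1.29523009]), array([ 1.72190561e-01,  4.58862526e-04, -9.85200261e-01])) 0.02932421454734036 [[533.41509026   0.         288.68266041]
 [  0.         533.41509026 208.88090649]
 [  0.           0.           1.        ]]
{'time_s': 0.1, 'qpos': array([-1.27216354,  0.53707985, -0.00443667,  1.53872218,  0.00262026,
        1.06731778, -0.07119882]), 'qvel': array([-0.00019664, -0.00230448,  0.00067939, -0.00465294, -0.00051757,
       -0.00174933,  0.00050105]), 'effort': array([ 2.72270496e-03, -5.72086501e+01,  9.94085670e-01, -2.52231753e+01,
       -5.60892269e-02,  1.33766854e-02,  3.38691711e-05]), 'position': array([0.23174067, 0.60670736, 0.2339539 ]), 'tool_rot': array([[-9.34212322e-01,  3.56717203e-01, -4.17961178e-04],
       [ 3.56717424e-01,  9.34211185e-01, -1.46305227e-03],
       [-1.31431905e-04, -1.51589549e-03, -9.99998842e-01]]), 'force': array([ 0.28289276, -0.65844683,  0.82466418]), 'wrist_torque': array([-0.02571274,  0.02557373,  0.00539702]), 'finger_force': 0.0, 'finger_gap': 0.9989513443382869}
```

View pics/s0.png

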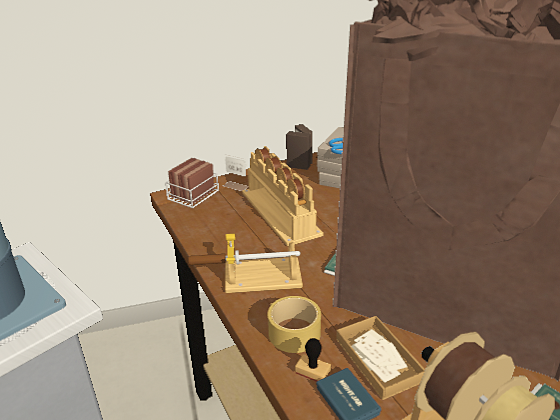

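View pics/t0.png

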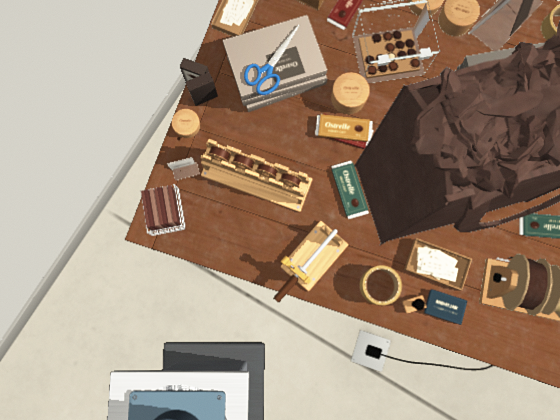

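```bash
python3 - <<'E'
from h import *
t=snap('top');s=snap('scene')
c=t['color'][130:310,140:370,::-1]
cv2.imwrite('pics/t0c.png',cv2.resize(c,None,fx=3.3,fy=3.3,interpolation=cv2.INTER_CUBIC))
c=s['color'][140:300,180:335,::-1]
cv2.imwrite('pics/s0c.png',cv2.resize(c,None,fx=3.7,fy=3.7,interpolation=cv2.INTER_CUBIC))
print(proj(t,[[0,0,0],[.2,0,0],[.5,0,0],[.5,.2,0],[.5,-.2,0],[.23,.6,.2]]))
for uv in [(280,298),(333,235),(204,178),(305,208)]: print(onz(t,*uv,0.05))
E
```

```text
[[ 175.95299273  440.67466928]
 [ 180.30528221  349.31379208]
 [ 186.06103917  222.53914803]
 [ 103.35051587  221.56542068]
 [ 267.94727842  223.52356874]
 [-151.33239457  341.85277387]]
[ 0.31981216 -0.23174624  0.05      ]
[ 0.46717755 -0.35462061  0.05      ]
[ 0.60051211 -0.04684599  0.05      ]
[ 0.53088339 -0.28840597  0.05      ]
```

View pics/t0c.png

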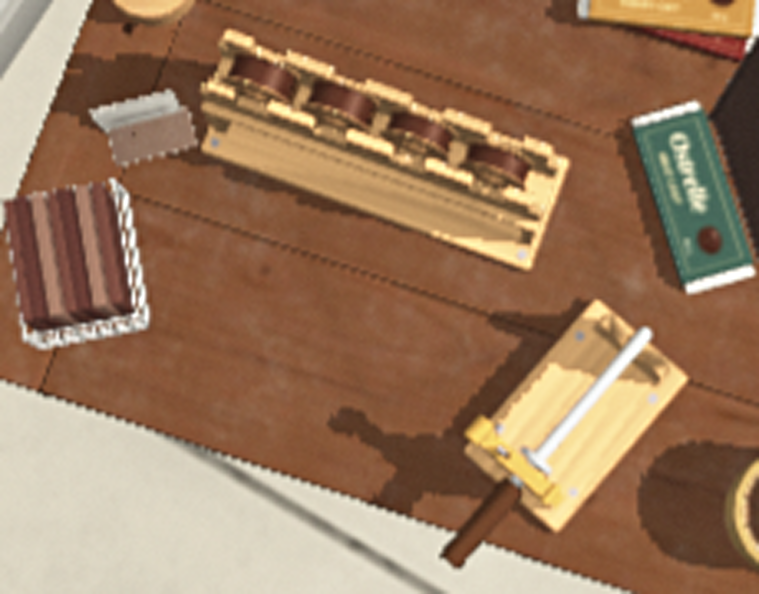

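View pics/s0c.png

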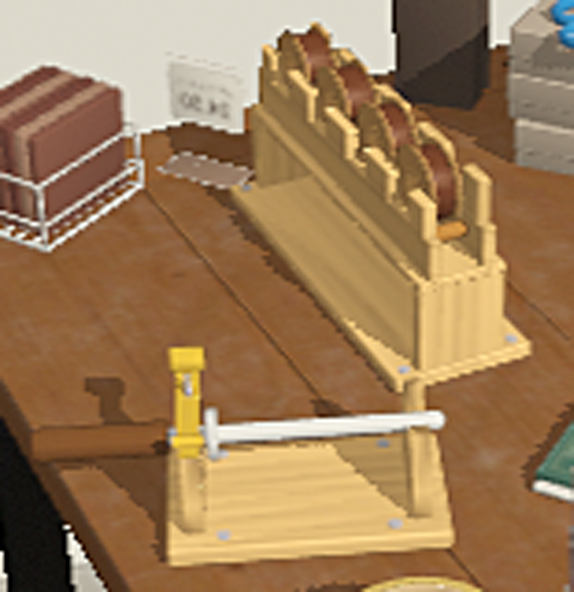

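```bash
python3 - <<'E'
from h import *
t=snap('top');s=snap('scene')
T=lambda p,z:onz(t,140+p[0]/3.3,130+p[1]/3.3,z).round(4)
S=lambda p,z:onz(s,180+p[0]/3.7,140+p[1]/3.7,z).round(4)
print('stand base T',[T(p,.012) for p in [(598,300),(690,376),(558,530)]])
print('stand base S nr -y?',[S(p,.012) for p in [(170,550),(452,530)]], [S(p,0) for p in [(170,562),(452,543)]])
print('roll',T((485,432),.0715),S((186,357),.0715))
print('tip',T((647,333),.052),S((440,420),.052),'collar',T((538,460),.052),S((211,433),.052))
print('handle end',T((452,556),.052))
print('rack base T',[T(p,.01) for p in [(204,150),(530,268)]])
print('rack base S',[S(p,.01) for p in [(402,380),(530,345),(232,185)]])
# mask shaft
hsv=cv2.cvtColor(t['color'],cv2.COLOR_RGB2HSV)
m=((hsv[...,1]<60)&(hsv[...,2]>170)).astype(np.uint8); m[:220]=0;m[275:]=0;m[:,:295]=0;m[:,345:]=0
ys,xs=np.nonzero(m);print(len(xs)); P=np.array([onz(t,x,y,.052)[:2] for x,y in zip(xs,ys)])
c=P.mean(0);u,sv,v=np.linalg.svd(P-c);d=v[0]*np.sign(v[0][0]);print(c,d,np.percentile((P-c)@d,[1,99]))
E
```

```text
stand base T [array([ 0.5063, -0.3299,  0.012 ]), array([ 0.4508, -0.3973,  0.012 ]), array([ 0.3382, -0.3008,  0.012 ])]
stand base S nr -y? [array([ 0.3373, -0.3017,  0.012 ]), array([ 0.4498, -0.3964,  0.012 ])] [array([ 0.3397, -0.2976,  0.    ]), array([ 0.4527, -0.3938,  0.    ])]
roll [ 0.4034 -0.2466  0.0715] [ 0.4042 -0.2423  0.0715]
tip [ 0.4767 -0.3617  0.052 ] [ 0.4763 -0.3629  0.052 ] collar [ 0.3857 -0.2844  0.052 ] [ 0.3848 -0.2832  0.052 ]
handle end [ 0.3186 -0.2248  0.052 ]
rack base T [array([ 0.6163, -0.0354,  0.01  ]), array([ 0.5299, -0.2796,  0.01  ])]
rack base S [array([ 0.531 , -0.2812,  0.01  ]), array([ 0.6096, -0.3116,  0.01  ]), array([ 0.6165, -0.036 ,  0.01  ])]
254
[ 0.42880645 -0.32008165] [ 0.75098505 -0.66031921] [-0.05951845  0.0648559 ]
```

```bash
cat >> h.py <<'E'
from scipy.spatial.transform import Rotation as Ro
def go(pos,ang=None,tilt=0):
    """print turn (tool rotvec deg) then shift (cm, in turned tool axes) to reach tool-down pose, tool x at ang deg; tilt: pitch about tool y"""
    s=r.read_state();R=s['tool_rot'];p=s['position'];Rt=R
    if ang is not None:
        a=np.deg2rad(ang);x=np.array([np.cos(a),np.sin(a),0]);z=np.array([0,0,-1.]);Rt=np.c_[x,np.cross(z,x),z]@Ro.from_euler('y',tilt,degrees=True).as_matrix()
    rv=Ro.from_matrix(R.T@Rt).as_rotvec(degrees=True)
    d=np.array(pos)-p
    print('t',round(s['time_s'],2),'p',p.round(4),'xang',round(np.degrees(np.arctan2(R[1,0],R[0,0])),1),'gap',round(s['finger_gap'],3),'F',s['force'].round(1))
    print(' rot',rv.round(1),'shift before',(100*R.T@d).round(2),'after',(100*Rt.T@d).round(2))
E
python3 - <<'E'
from h import *
go([.45,.3,.235]); go([.4043,-.244,.16],49)
E
```

```text
t 0.3 p [0.2318 0.607  0.2344] xang 159.1 gap 1.0 F [-0.4 -1.3  0.6]
 rot [0. 0. 0.] shift before [-31.34 -20.9   -0.04] after [-31.34 -20.9   -0.04]
t 0.3 p [0.2318 0.607  0.2344] xang 159.1 gap 1.0 F [-0.4 -1.3  0.6]
 rot [ -0.    0.  110.1] shift before [-46.47 -73.35   7.49] after [-52.91  68.85   7.44]
```

>>> arm_command(steps=[{"xyz":[-3.13,-2.09,0]},{"xyz":[-3.13,-2.09,0]},{"xyz":[-3.13,-2.09,0]},{"xyz":[-3.13,-2.09,0]},{"xyz":[-3.13,-2.09,0]},{"xyz":[-3.13,-2.09,0]},{"xyz":[-3.13,-2.09,0]},{"xyz":[-3.13,-2.09,0]},{"xyz":[-3.13,-2.09,0]},{"xyz":[-3.13,-2.09,0]}])

```text
invalid input at $.steps[0]: expected keys rot, xyz, claw
```

>>> arm_command(steps=[{"xyz":[-1.26,-4.37,0]},{"xyz":[-1.26,-4.37,0]},{"xyz":[-1.26,-4.37,0]},{"xyz":[-1.26,-4.37,0]},{"xyz":[-1.26,-4.37,0]},{"xyz":[-1.26,-4.37,0]},{"xyz":[-1.26,-4.37,0]},{"xyz":[-1.26,-4.37,0]},{"xyz":[-1.26,-4.37,0]},{"xyz":[-1.26,-4.37,0]}])

```text
invalid input at $.steps[0]: expected keys rot, xyz, claw
```

>>> arm_command(steps=[{"rot":[0,0,10]},{"rot":[0,0,10]},{"rot":[0,0,10]},{"rot":[0,0,10]},{"rot":[0,0,10]},{"rot":[0,0,10]},{"rot":[0,0,10]},{"rot":[0,0,10]},{"rot":[0,0,10]},{"rot":[0,0,10]}])

```text
invalid input at $.steps[0]: expected keys rot, xyz, claw
```

```bash
python3 - <<'E'
from h import *
go([.4043,-.244,.14],49)
E
```

```text
t 0.3 p [0.2318 0.607  0.2344] xang 159.1 gap 1.0 F [-0.4 -1.3  0.6]
 rot [ -0.    0.  110.1] shift before [-46.47 -73.35   9.49] after [-52.91  68.85   9.44]
```

All keys are required.

>>> arm_command(steps=[{"rot":[0,0,0],"claw":-1,"xyz":[-3.13,-2.09,0]},{"rot":[0,0,0],"claw":-1,"xyz":[-3.13,-2.09,0]},{"rot":[0,0,0],"claw":-1,"xyz":[-3.13,-2.09,0]},{"rot":[0,0,0],"claw":-1,"xyz":[-3.13,-2.09,0]},{"rot":[0,0,0],"claw":-1,"xyz":[-3.13,-2.09,0]},{"rot":[0,0,0],"claw":-1,"xyz":[-3.13,-2.09,0]},{"rot":[0,0,0],"claw":-1,"xyz":[-3.13,-2.09,0]},{"rot":[0,0,0],"claw":-1,"xyz":[-3.13,-2.09,0]},{"rot":[0,0,0],"claw":-1,"xyz":[-3.13,-2.09,0]},{"rot":[0,0,0],"claw":-1,"xyz":[-3.13,-2.09,0]}])

```text
time_s: 1.55
position: [0.4504, 0.2993, 0.2349]
tool_rot: [[-0.934, 0.357, 0.0], [0.357, 0.934, 0.0], [-0.0, 0.0, -1.0]]
force: [0.7, 0.7, 0.2]
finger_gap: 1.0
finger_force: 0.0
```

>>> arm_command(steps=[{"rot":[0,0,0],"claw":-1,"xyz":[-1.26,-4.37,0]},{"rot":[0,0,0],"claw":-1,"xyz":[-1.26,-4.37,0]},{"rot":[0,0,0],"claw":-1,"xyz":[-1.26,-4.37,0]},{"rot":[0,0,0],"claw":-1,"xyz":[-1.26,-4.37,0]},{"rot":[0,0,0],"claw":-1,"xyz":[-1.26,-4.37,0]},{"rot":[0,0,0],"claw":-1,"xyz":[-1.26,-4.37,0]},{"rot":[0,0,0],"claw":-1,"xyz":[-1.26,-4.37,0]},{"rot":[0,0,0],"claw":-1,"xyz":[-1.26,-4.37,0]},{"rot":[0,0,0],"claw":-1,"xyz":[-1.26,-4.37,0]},{"rot":[0,0,0],"claw":-1,"xyz":[-1.26,-4.37,0]}])

```text
time_s: 2.8
position: [0.4114, -0.1543, 0.235]
tool_rot: [[-0.934, 0.357, 0.001], [0.357, 0.934, 0.0], [-0.001, 0.0, -1.0]]
force: [1.4, -0.1, -0.2]
finger_gap: 0.998
finger_force: 0.0
```

>>> arm_command(steps=[{"rot":[0,0,10],"claw":-1,"xyz":[0,0,0]},{"rot":[0,0,10],"claw":-1,"xyz":[0,0,0]},{"rot":[0,0,10],"claw":-1,"xyz":[0,0,0]},{"rot":[0,0,10],"claw":-1,"xyz":[0,0,0]},{"rot":[0,0,10],"claw":-1,"xyz":[0,0,0]},{"rot":[0,0,10],"claw":-1,"xyz":[0,0,0]},{"rot":[0,0,10],"claw":-1,"xyz":[0,0,0]},{"rot":[0,0,10],"claw":-1,"xyz":[0,0,0]},{"rot":[0,0,10],"claw":-1,"xyz":[0,0,0]},{"rot":[0,0,10],"claw":-1,"xyz":[0,0,0]}])

```text
time_s: 4.05
position: [0.4116, -0.1528, 0.2348]
tool_rot: [[0.518, 0.855, 0.0], [0.855, -0.518, 0.0], [0.0, 0.0, -1.0]]
force: [-0.9, -0.3, -0.2]
finger_gap: 0.997
finger_force: 0.0
```

```bash
python3 - <<'E'
from h import *
go([.4043,-.244,.14],49)
E
```

```text
t 4.05 p [ 0.4116 -0.1528  0.2348] xang 58.8 gap 0.997 F [-0.9 -0.3 -0.2]
 rot [ 0.  -0.   9.8] shift before [-8.18  4.1   9.48] after [-7.36  5.43  9.48]
```

>>> arm_command(steps=[{"rot":[0,0,9.8],"claw":-0.2,"xyz":[0,0,0]},{"rot":[0,0,0],"claw":-0.2,"xyz":[-2.45,1.81,0]},{"rot":[0,0,0],"claw":-0.2,"xyz":[-2.45,1.81,0]},{"rot":[0,0,0],"claw":-0.2,"xyz":[-2.46,1.81,0]},{"rot":[0,0,0],"claw":-0.2,"xyz":[0,0,3.1]},{"rot":[0,0,0],"claw":-0.2,"xyz":[0,0,3.1]},{"rot":[0,0,0],"claw":-0.2,"xyz":[0,0,3.1]},{"rot":[0,0,0],"claw":-0.2,"xyz":[0,0,0]}])

```text
time_s: 5.05
position: [0.4034, -0.2434, 0.1404]
tool_rot: [[0.652, 0.758, -0.004], [0.758, -0.652, 0.001], [-0.002, -0.004, -1.0]]
force: [-0.5, 0.1, 0.1]
finger_gap: 0.599
finger_force: 0.0
```

```bash
python3 - <<'E'
from h import *
go([.4043,-.244,.0775],49)
t=snap('top');s=snap('scene')
print(proj(t,[.4043,-.244,.0715]),proj(s,[.4043,-.244,.0715]))
a=cv2.resize(t['color'][200:310,260:370,::-1],(400,400),interpolation=cv2.INTER_CUBIC)
b=cv2.resize(s['color'][190:300,190:300,::-1],(400,400),interpolation=cv2.INTER_CUBIC)
cv2.imwrite('pics/k1.png',np.hstack([a,b]))
E
```

```text
t 5.05 p [ 0.4034 -0.2434  0.1404] xang 49.3 gap 0.599 F [-0.5  0.1  0.1]
 rot [-0.2  0.1  0.3] shift before [0.03 0.13 6.29] after [0.02 0.11 6.29]
[[285.83478522 260.51202418]] [[230.85586003 236.79309689]]
```

View pics/k1.png

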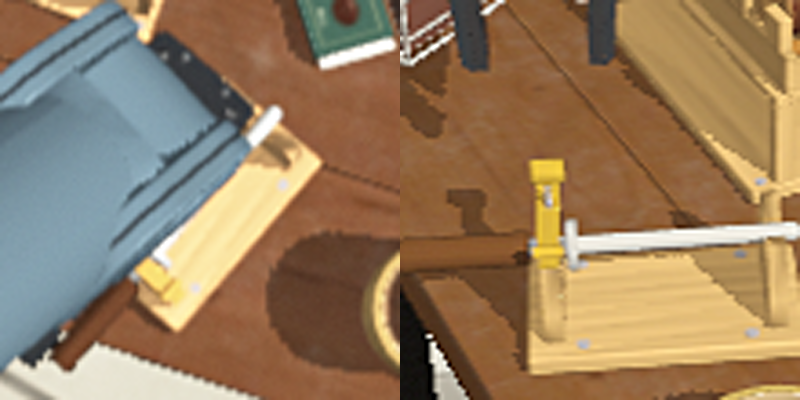

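>>> arm_command(steps=[{"rot":[0,0,0],"claw":-0.2,"xyz":[0.03,0.1,2.1]},{"rot":[0,0,0],"claw":-0.2,"xyz":[0,0,2.1]},{"rot":[0,0,0],"claw":-0.2,"xyz":[0,0,2.1]},{"rot":[0,0,0],"claw":0.9,"xyz":[0,0,0]},{"rot":[0,0,0],"claw":0.9,"xyz":[0,0,0]},{"rot":[0,0,0],"claw":0.9,"xyz":[0,0,0]},{"rot":[0,0,0],"claw":0.9,"xyz":[0,0,0]},{"rot":[0,0,0],"claw":0.9,"xyz":[0,0,0]}], grip_force=12)

```text
time_s: 6.15
position: [0.4059, -0.2445, 0.079]
tool_rot: [[0.652, 0.758, 0.0], [0.758, -0.652, -0.0], [0.0, 0.0, -1.0]]
force: [-0.1, 0.3, -0.2]
finger_gap: 0.063
finger_force: 0.0
```

```bash
python3 - <<'E'
from h import *
go([.4043,-.244,.0775],49)
a0=np.arctan2(6,66)
for a in np.arange(0,2.71,.3):
    print(round(a,2),(100*np.array([.0663*(np.cos(a0+a)-np.cos(a0)),.0663*(np.sin(a0+a)-np.sin(a0))])).round(2))
E
```

```text
t 6.15 p [ 0.4059 -0.2445  0.079 ] xang 49.3 gap 0.063 F [-0.1  0.3 -0.2]
 rot [ 0.  -0.   0.3] shift before [-0.06 -0.15  0.15] after [-0.06 -0.15  0.15]
0.0 [0. 0.]
0.3 [-0.47  1.92]
0.6 [-1.49  3.62]
0.9 [-2.97  4.94]
1.2 [-4.77  5.77]
1.5 [-6.73  6.03]
1.8 [-8.69  5.69]
2.1 [-10.45   4.8 ]
2.4 [-11.88   3.42]
2.7 [-12.83   1.68]
```

```bash
python3 - <<'E'
from h import *
s=snap('scene')
p=r.read_state()['position'];print(proj(s,[p,p-[0,0,.025]]))
cv2.imwrite('pics/k2.png',cv2.resize(s['color'][180:300,180:330,::-1],(750,600),interpolation=cv2.INTER_CUBIC))
E
```

```text
[[231.35446834 233.51744426]
 [232.17018372 243.76463959]]
```

View pics/k2.png

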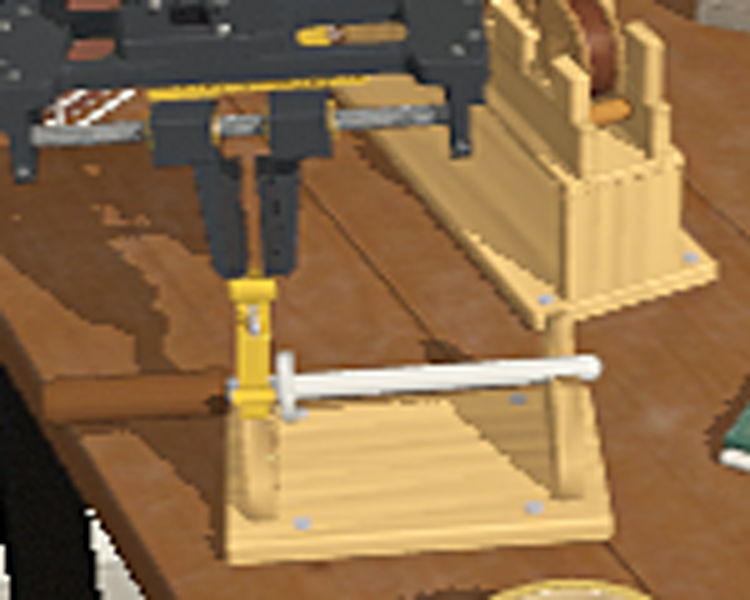

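```bash
python3 - <<'E'
from h import *
print(r.nose_length,[a for a in dir(r) if a[0]!='_'])
s=snap('scene');p=np.array([.4034,-.2434,.1404])
print(proj(s,[p,p-[0,0,.025],[.4043,-.244,.0715]]))
hsv=cv2.cvtColor(s['color'],cv2.COLOR_RGB2HSV)
m=((abs(hsv[...,0].astype(int)-25)<4)&(hsv[...,1]>200)&(hsv[...,2]>150)).astype(np.uint8);m[:225]=0;m[270:]=0;m[:,:222]=0;m[:,245:]=0
print([(y,np.nonzero(m[y])[0].min(),np.nonzero(m[y])[0].max()) for y in range(225,270) if m[y].any()])
print(s['color'][225:245,230])
E
```

```text
0.025 ['IKError', 'finish_job', 'get_image', 'nose_length', 'read_state']
[[227.93539087 207.48504133]
 [228.81839893 218.37705396]
 [230.85586003 236.79309689]]
[(242, np.int64(232), np.int64(232)), (243, np.int64(228), np.int64(228)), (244, np.int64(228), np.int64(232)), (245, np.int64(232), np.int64(232)), (257, np.int64(228), np.int64(228))]
[[154 101  59]
 [153 100  56]
 [153  99  53]
 [132  86  47]
 [130  87  49]
 [134  88  48]
 [136  89  51]
 [132  84  49]
 [139 100  42]
 [164 130  47]
 [133 104  44]
 [255 215  70]
 [247 207  74]
 [226 190  61]
 [201 164  54]
 [183 146  40]
 [194 180 165]
 [187 171 151]
 [180 170 162]
 [177 168 157]]
```

```bash
python3 - <<'E'
from h import *
t=snap('top');st=r.read_state();p=st['position'];R=st['tool_rot']
c=cv2.resize(t['color'][195:315,255:375,::-1],(600,600),interpolation=cv2.INTER_CUBIC)
for sx in (-1,1):
  for zz in (-.039,-.08):
    q=proj(t,[p+R@np.array([sx*.0375,y,zz]) for y in (-.0935,.0935)])
    for u,v in q: cv2.circle(c,(int((u-255)*5),int((v-195)*5)),4,(0,0,255) if zz>-.05 else (0,255,0),-1)
cv2.imwrite('pics/k3.png',c)
E
```

```text
(no output)
```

View pics/k3.png

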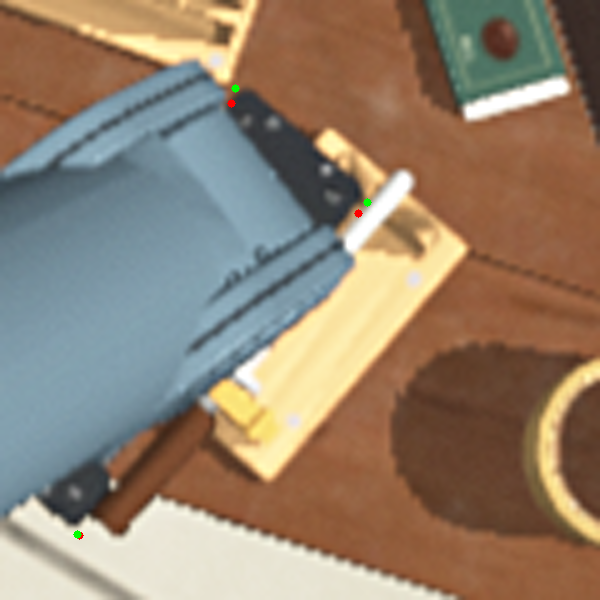

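>>> arm_command(steps=[{"rot":[0,0,0],"claw":-0.2,"xyz":[0,0,0]},{"rot":[0,0,0],"claw":-0.2,"xyz":[0,-0.1,0]},{"rot":[0,0,0],"claw":-0.2,"xyz":[0,0,0]},{"rot":[0,0,0],"claw":-0.2,"xyz":[0,0,0.7]},{"rot":[0,0,0],"claw":-0.2,"xyz":[0,0,0.7]},{"rot":[0,0,0],"claw":0.9,"xyz":[0,0,0]},{"rot":[0,0,0],"claw":0.9,"xyz":[0,0,0]},{"rot":[0,0,0],"claw":0.9,"xyz":[0,0,0]},{"rot":[0,0,0],"claw":0.9,"xyz":[0,0,0]}], grip_force=12)

```text
time_s: 7.42
position: [0.4044, -0.2433, 0.0647]
tool_rot: [[0.652, 0.758, -0.001], [0.758, -0.652, 0.001], [0.0, -0.001, -1.0]]
force: [-0.8, -0.3, 3.1]
finger_gap: 0.198
finger_force: 12.0
```

```bash
python3 - <<'E'
from h import *
go([.4043,-.244,.0575],49)
s=snap('scene')
cv2.imwrite('pics/k4.png',cv2.resize(s['color'][180:280,180:330,::-1],(750,500),interpolation=cv2.INTER_CUBIC))
E
```

```text
t 7.42 p [ 0.4044 -0.2433  0.0647] xang 49.3 gap 0.198 F [-0.8 -0.3  3.1]
 rot [-0.1 -0.   0.3] shift before [-0.06  0.04  0.72] after [-0.06  0.04  0.72]
```

>>> arm_command(steps=[{"rot":[0,0,0],"claw":0.9,"xyz":[-0.1,0,-0.99]},{"rot":[0,0,0],"claw":0.9,"xyz":[-0.37,0,-0.93]},{"rot":[0,0,0],"claw":0.9,"xyz":[-0.46,0,-0.88]},{"rot":[0,0,0],"claw":0.9,"xyz":[-0.56,0,-0.82]},{"rot":[0,0,0],"claw":0.9,"xyz":[-1.48,0,-1.32]},{"rot":[0,0,0],"claw":0.9,"xyz":[-1.8,0,-0.83]}])

```text
time_s: 8.22
position: [0.373, -0.2803, 0.1233]
tool_rot: [[0.652, 0.758, -0.0], [0.758, -0.652, 0.001], [0.001, -0.001, -1.0]]
force: [-1.5, 1.7, -8.6]
finger_gap: 0.202
finger_force: 12.0
```

```bash
python3 - <<'E'
from h import *
go([.4043,-.244,.0575],49)
s=snap('scene')
cv2.imwrite('pics/k5.png',cv2.resize(s['color'][160:280,180:330,::-1],(750,600),interpolation=cv2.INTER_CUBIC))
E
```

```text
t 8.22 p [ 0.373  -0.2803  0.1233] xang 49.3 gap 0.202 F [-1.5  1.7 -8.6]
 rot [-0.  -0.   0.3] shift before [4.79 0.02 6.58] after [ 4.79 -0.02  6.58]
```

View pics/k5.png

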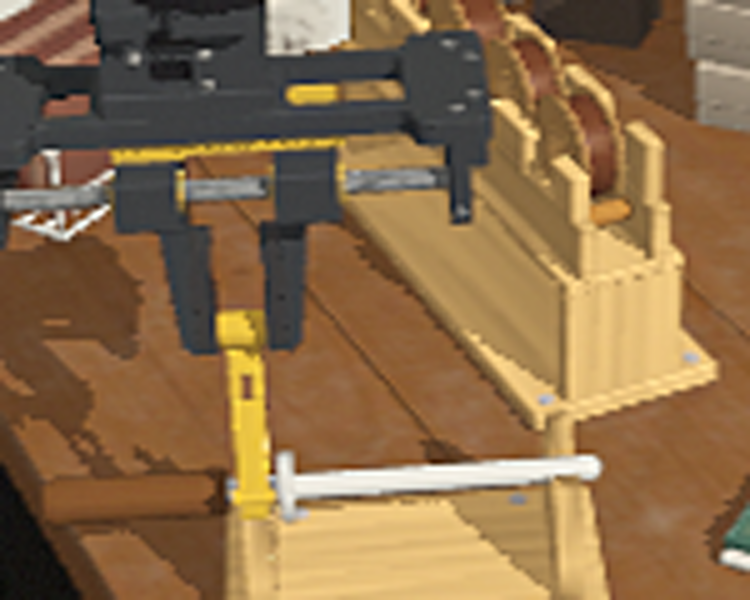

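>>> arm_command(steps=[{"rot":[0,0,0],"claw":0.9,"xyz":[-1.96,0,-0.1]},{"rot":[0,0,0],"claw":0.9,"xyz":[-1.96,0,0.4]},{"rot":[0,0,0],"claw":0.9,"xyz":[-1.76,0,0.9]},{"rot":[0,0,0],"claw":0.9,"xyz":[-1.43,0,1.38]},{"rot":[0,0,0],"claw":0.9,"xyz":[-0.95,0,1.74]},{"rot":[0,0,0],"claw":0.9,"xyz":[0,0,0]}])

```text
time_s: 9.02
position: [0.3191, -0.3436, 0.0794]
tool_rot: [[0.655, 0.756, -0.001], [0.756, -0.655, -0.002], [-0.003, 0.0, -1.0]]
force: [-6.6, -2.4, 1.9]
finger_gap: 0.199
finger_force: 12.0
```

>>> arm_command(steps=[{"rot":[0,0,0],"claw":-0.2,"xyz":[0,0,0]},{"rot":[0,0,0],"claw":-0.2,"xyz":[0,0,0]},{"rot":[0,0,0],"claw":-0.2,"xyz":[0,0,0]},{"rot":[0,0,0],"claw":-0.2,"xyz":[0,0,-3]},{"rot":[0,0,0],"claw":-0.2,"xyz":[0,0,-3]},{"rot":[0,0,0],"claw":-0.2,"xyz":[0,0,-3]},{"rot":[0,0,0],"claw":-0.2,"xyz":[0,0,-2]},{"rot":[0,0,0],"claw":-0.2,"xyz":[0,0,0]}])

```text
time_s: 10.02
position: [0.3225, -0.3416, 0.1904]
tool_rot: [[0.651, 0.759, 0.003], [0.759, -0.651, -0.002], [0.001, 0.003, -1.0]]
force: [-0.2, -0.1, 0.3]
finger_gap: 0.602
finger_force: 0.0
```

```bash
python3 - <<'E'
from h import *
C=np.array([.4222,-.3154]);x=np.array([.755,-.656])
o=C-.114*x; g=o+.008*x; print(o,g)
go([*g,.12],139)
s=snap('scene')
cv2.imwrite('pics/k6.png',cv2.resize(s['color'][140:300,150:330,::-1],(675,600),interpolation=cv2.INTER_CUBIC))
E
```

```text
[ 0.33613  -0.240616] [ 0.34217  -0.245864]
t 10.03 p [ 0.3225 -0.3416  0.1904] xang 49.3 gap 0.602 F [-0.2 -0.1  0.3]
 rot [  0.2   0.1 -89.7] shift before [ 8.54 -4.77  7.03] after [4.79 8.52 7.04]
```

View pics/k6.png

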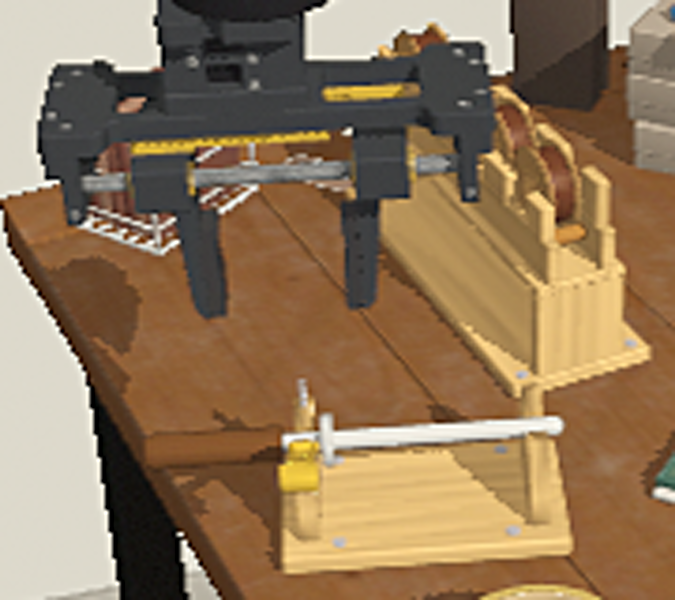

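>>> arm_command(steps=[{"rot":[0,0,0],"claw":-0.2,"xyz":[2.85,-1.59,0]},{"rot":[0,0,0],"claw":-0.2,"xyz":[2.85,-1.59,0]},{"rot":[0,0,0],"claw":-0.2,"xyz":[2.84,-1.59,0]},{"rot":[0,0,-10],"claw":-0.2,"xyz":[0,0,0]},{"rot":[0,0,-10],"claw":-0.2,"xyz":[0,0,0]},{"rot":[0,0,-10],"claw":-0.2,"xyz":[0,0,0]},{"rot":[0,0,-10],"claw":-0.2,"xyz":[0,0,0]},{"rot":[0,0,-10],"claw":-0.2,"xyz":[0,0,0]},{"rot":[0,0,-10],"claw":-0.2,"xyz":[0,0,0]}])

```text
time_s: 11.2
position: [0.3402, -0.2447, 0.1881]
tool_rot: [[-0.336, 0.942, -0.002], [0.942, 0.336, 0.001], [0.001, -0.001, -1.0]]
force: [-0.3, -0.2, -0.0]
finger_gap: 0.602
finger_force: 0.0
```

>>> arm_command(steps=[{"rot":[0,0,-10],"claw":-0.2,"xyz":[0,0,0]},{"rot":[0,0,-10],"claw":-0.2,"xyz":[0,0,0]},{"rot":[0,0,-10],"claw":-0.2,"xyz":[0,0,0]},{"rot":[0,0,0],"claw":-0.2,"xyz":[0,0,3.5]},{"rot":[0,0,0],"claw":-0.2,"xyz":[0,0,3.5]},{"rot":[0,0,0],"claw":-0.2,"xyz":[0,0,0]}])

```text
time_s: 11.95
position: [0.3385, -0.244, 0.1169]
tool_rot: [[-0.758, 0.652, -0.006], [0.652, 0.758, 0.003], [0.006, -0.002, -1.0]]
force: [0.2, -0.6, 0.3]
finger_gap: 0.601
finger_force: 0.0
```

```bash
python3 - <<'E'
from h import *
go([.34217,-.24586,.036],139)
t=snap('top');s=snap('scene')
a=cv2.resize(t['color'][200:310,230:340,::-1],(400,400),interpolation=cv2.INTER_CUBIC)
b=cv2.resize(s['color'][190:300,170:280,::-1],(400,400),interpolation=cv2.INTER_CUBIC)
cv2.imwrite('pics/g1.png',np.hstack([a,b]))
E
```

```text
t 11.95 p [ 0.3385 -0.244   0.1169] xang 139.3 gap 0.601 F [ 0.2 -0.6  0.3]
 rot [-0.1 -0.4  0.3] shift before [-0.45  0.11  8.09] after [-0.4   0.1   8.09]
```

View pics/g1.png

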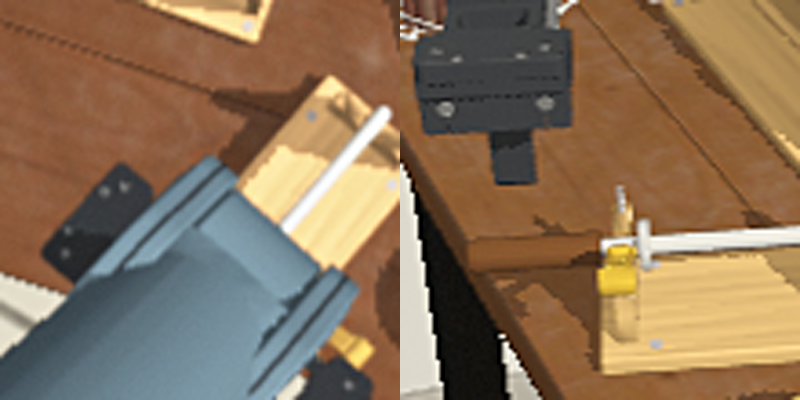

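>>> arm_command(steps=[{"rot":[0,0,0],"claw":-0.2,"xyz":[0,0.1,2]},{"rot":[0,0,0],"claw":-0.2,"xyz":[0,0,2]},{"rot":[0,0,0],"claw":-0.2,"xyz":[0,0,2]},{"rot":[0,0,0],"claw":-0.2,"xyz":[0,0,1]},{"rot":[0,0,0],"claw":-0.2,"xyz":[0,0,0]}])

```text
time_s: 12.68
position: [0.3417, -0.2447, 0.0496]
tool_rot: [[-0.758, 0.652, 0.0], [0.652, 0.758, -0.0], [-0.0, 0.0, -1.0]]
force: [-0.1, -0.5, -0.4]
finger_gap: 0.6
finger_force: 0.0
```

```bash
python3 - <<'E'
from h import *
go([.3376,-.2419,.036],139)
print(r.read_state()['qpos'].round(2))
E
```

```text
t 12.68 p [ 0.3417 -0.2447  0.0496] xang 139.3 gap 0.6 F [-0.1 -0.5 -0.4]
 rot [0.  0.  0.3] shift before [ 0.49 -0.06  1.36] after [ 0.49 -0.06  1.36]
[ 0.31  0.51  0.25  2.25 -0.31  0.41  1.67]
```

>>> arm_command(steps=[{"rot":[0,0,0],"claw":-0.2,"xyz":[0.3,-0.05,0.7]},{"rot":[0,0,0],"claw":-0.2,"xyz":[0,0,0.7]},{"rot":[0,0,0],"claw":-0.2,"xyz":[0,0,0]},{"rot":[0,0,0],"claw":1,"xyz":[0,0,0]},{"rot":[0,0,0],"claw":1,"xyz":[0,0,0]},{"rot":[0,0,0],"claw":1,"xyz":[0,0,0]},{"rot":[0,0,0],"claw":1,"xyz":[0,0,0]},{"rot":[0,0,0],"claw":1,"xyz":[0,0,0]}], grip_force=50)

```text
time_s: 13.68
position: [0.339, -0.2428, 0.0353]
tool_rot: [[-0.758, 0.652, 0.0], [0.652, 0.758, 0.0], [-0.0, 0.0, -1.0]]
force: [0.1, 0.7, 2.3]
finger_gap: 0.187
finger_force: 50.0
```

>>> arm_command(steps=[{"rot":[0,0,0],"claw":1,"xyz":[0,0,-1]},{"rot":[0,0,0],"claw":1,"xyz":[0,0,-2]},{"rot":[0,0,0],"claw":1,"xyz":[0,0,-3]},{"rot":[0,0,0],"claw":1,"xyz":[0,0,-3]},{"rot":[0,0,0],"claw":1,"xyz":[0,0,-3]},{"rot":[0,0,0],"claw":1,"xyz":[0,0,-2]},{"rot":[0,0,0],"claw":1,"xyz":[0,0,0]}])

```text
time_s: 14.55
position: [0.3396, -0.2434, 0.1766]
tool_rot: [[-0.758, 0.652, 0.003], [0.652, 0.758, -0.001], [-0.003, 0.001, -1.0]]
force: [-0.5, -0.8, -0.8]
finger_gap: 0.19
finger_force: 50.0
```

```bash
python3 - <<'E'
from h import *
go([.34,-.24,.2],139)
t=snap('top');s=snap('scene')
st=r.read_state();p=st['position']; x=-st['tool_rot'][:,0]
for d in (.066,.186): print(proj(t,p+[0,0,.0167]+x*d),proj(s,p+[0,0,.0167]+x*d))
a=cv2.resize(t['color'][160:300,220:360,::-1],(400,400),interpolation=cv2.INTER_CUBIC)
b=cv2.resize(s['color'][140:280,180:320,::-1],(400,400),interpolation=cv2.INTER_CUBIC)
cv2.imwrite('pics/g2.png',np.hstack([a,b]))
E
```

```text
t 14.55 p [ 0.3396 -0.2434  0.1766] xang 139.3 gap 0.19 F [-0.5 -0.8 -0.8]
 rot [0.1 0.2 0.3] shift before [ 0.18  0.29 -2.34] after [ 0.19  0.28 -2.34]
[[306.69651504 263.76004683]] [[234.86235583 194.88502956]]
[[344.15774565 220.66370335]] [[300.56177542 191.33132252]]
```

View pics/g2.png

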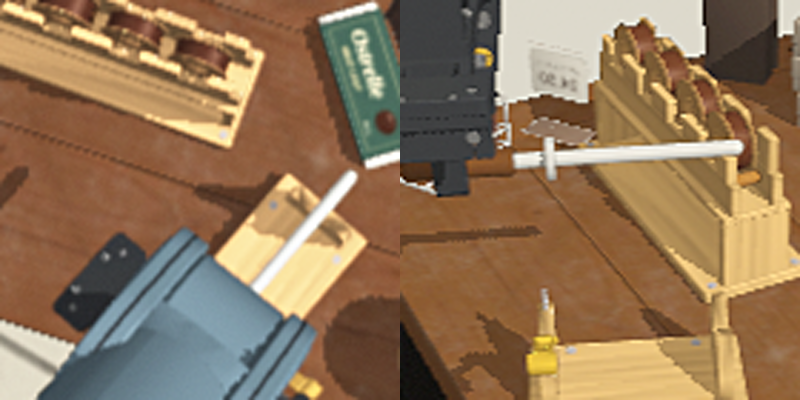

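```bash
cat >> h.py <<'E'
C0=np.array([.6159,-.1729]);AX=np.array([.9434,-.3315]);AY=np.array([.3315,.9434])
def rackshift(boxs=((145,200,200,318),(0,0,0,0))):
    """world shift of the rack vs first picture, from template patches on the top view (left end, right end)"""
    t=snap('top');g=t['color'][:,:,::-1];ref=cv2.imread('pics/t0.png');out=[]
    for (u,v,w,h) in ((198,138,50,50),(262,165,52,48)):
        y0,x0=max(v-25,0),max(u-25,0)
        m=cv2.matchTemplate(g[y0:v+h+25,x0:u+w+25],ref[v:v+h,u:u+w],cv2.TM_CCOEFF_NORMED)
        _,q,_,l=cv2.minMaxLoc(m);du,dv=l[0]+x0-u,l[1]+y0-v
        a=onz(t,u+w/2,v+h/2,.08);b=onz(t,u+w/2+du,v+h/2+dv,.08);out.append((round(q,2),(b-a)[:2].round(4)))
    print('rack shift',out)
def slot(y,rx,z,ang=160.64):
    """go to: rod origin at rack x=rx, slot y, rod axis height z"""
    p=C0+AX*(rx+.0037)+AY*y; go([*p,z-.0167],ang)
E
python3 - <<'E'
from h import *
rackshift(); slot(.087,-.230,.19)
E
```

```text
rack shift [(1.0, array([0., 0.])), (1.0, array([0., 0.]))]
t 14.7 p [ 0.3383 -0.2426  0.1746] xang 139.3 gap 0.186 F [ 0.8 -0.9 -0.5]
 rot [ -0.   -0.1 -21.3] shift before [ 7.74 23.26  0.13] after [-1.25 24.48  0.13]
```

>>> arm_command(steps=[{"rot":[0,0,-7.1],"claw":1,"xyz":[0,0,0]},{"rot":[0,0,-7.1],"claw":1,"xyz":[0,0,0]},{"rot":[0,0,-7.1],"claw":1,"xyz":[0,0,0]},{"rot":[0,0,0],"claw":1,"xyz":[-0.2,4,0]},{"rot":[0,0,0],"claw":1,"xyz":[-0.2,4,0]},{"rot":[0,0,0],"claw":1,"xyz":[-0.2,4.1,0]},{"rot":[0,0,0],"claw":1,"xyz":[-0.2,4.1,0]},{"rot":[0,0,0],"claw":1,"xyz":[-0.2,4.1,0]},{"rot":[0,0,0],"claw":1,"xyz":[-0.25,4.1,0]},{"rot":[0,0,0],"claw":1,"xyz":[0,0,0]}])

```text
time_s: 15.95
position: [0.432, -0.0142, 0.1742]
tool_rot: [[-0.945, 0.327, -0.001], [0.327, 0.945, 0.001], [0.001, 0.0, -1.0]]
force: [-0.5, 0.1, 0.3]
finger_gap: 0.192
finger_force: 50.0
```

```bash
python3 - <<'E'
from h import *
rackshift(); slot(.087,-.230,.11)
t=snap('top','a.png');s=snap('scene')
st=r.read_state();p=st['position'];x=-st['tool_rot'][:,0]
for d in (.15,.186): print(proj(t,p+[0,0,.0167]+x*d),proj(s,p+[0,0,.0167]+x*d))
print('slot',proj(s,[[*(C0+AX*a+AY*.087),.11] for a in (-.04,0)]))
a=cv2.resize(t['color'][130:250,180:300,::-1],(400,400),interpolation=cv2.INTER_CUBIC)
b=cv2.resize(s['color'][120:240,220:340,::-1],(400,400),interpolation=cv2.INTER_CUBIC)
cv2.imwrite('pics/r1.png',np.hstack([a,b]))
E
```

```text
rack shift [(0.79, array([0., 0.])), (1.0, array([0., 0.]))]
t 16.0 p [ 0.4312 -0.0162  0.1742] xang 160.8 gap 0.19 F [-1.  -1.3 -0.5]
 rot [-0.1 -0.1  0.1] shift before [-0.01  0.05  8.09] after [0.   0.04 8.09]
[[204.2683976 175.8235239]] [[233.10613896 132.64945981]]
[[210.50816649 160.38450319]] [[247.72268682 129.70191519]]
slot [[249.04465747 160.83197636]
 [264.35661218 157.35338172]]
```

View pics/r1.png

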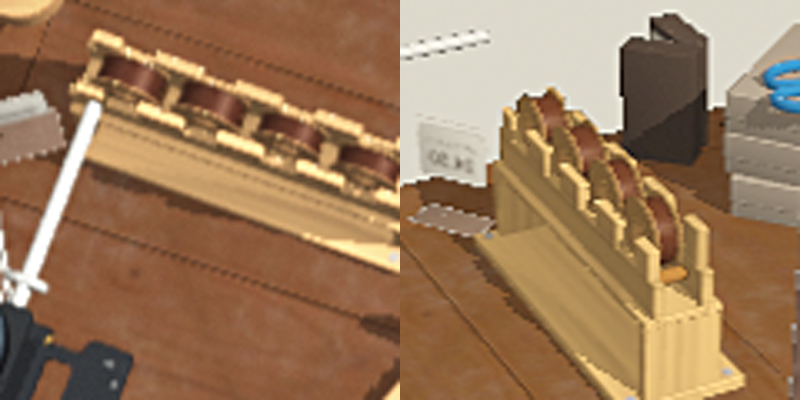

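```bash
python3 - <<'E'
from h import *
t=snap('top');s=snap('scene')
for im,f,(u0,u1,v0,v1) in ((t,'pics/t0.png',(205,310,138,190)),(s,'pics/s0.png',(250,310,140,205))):
    ref=cv2.imread(f);hsv=cv2.cvtColor(ref,cv2.COLOR_BGR2HSV)
    m=((hsv[...,2]<140)&((hsv[...,0]<9)|(hsv[...,0]>172))&(hsv[...,1]>70)).astype(np.uint8)
    k=np.zeros_like(m);k[v0:v1,u0:u1]=1;m*=k
    n,l,st,c=cv2.connectedComponentsWithStats(m)
    print(f,[(int(st[i,4]),c[i].round(1).tolist()) for i in range(1,n) if st[i,4]>15])
    for z in (.11,.136): print(z,proj(im,[[*(C0+AY*y),z] for y in (.087,.029,-.029,-.087)]).round(1).tolist())
E
```

```text
pics/t0.png [(60, [216.5, 150.5]), (25, [226.1, 154.8]), (66, [240.5, 158.4]), (24, [250.0, 163.0]), (46, [264.4, 167.2]), (17, [273.7, 171.4]), (49, [288.2, 176.7])]
0.11 [[220.3, 153.4], [244.0, 161.9], [267.8, 170.4], [291.7, 178.9]]
0.136 [[219.1, 150.2], [243.3, 158.9], [267.6, 167.5], [292.0, 176.3]]
pics/s0.png []
0.11 [[264.4, 157.4], [274.6, 167.1], [285.7, 177.6], [297.6, 188.9]]
0.136 [[264.0, 147.5], [274.4, 157.0], [285.5, 167.3], [297.5, 178.3]]
```

```bash
cat >> h.py <<'E'
def rodline(zr=None):
    t=snap('top');s=snap('scene');st=r.read_state();p=st['position'];x=-st['tool_rot'][:,0];y=np.array([-x[1],x[0],0]);A=p+[0,0,.0167]
    for nm,im in (('top',t),('scene',s)):
        hsv=cv2.cvtColor(im['color'],cv2.COLOR_RGB2HSV);m=((hsv[...,1]<45)&(hsv[...,2]>150)).astype(np.uint8)
        k=np.zeros_like(m);q=proj(im,[A+x*.085,A+x*.186]).astype(int);cv2.line(k,tuple(map(int,q[0])),tuple(map(int,q[1])),1,11);m*=k
        v,u=np.nonzero(m)
        if len(u)<30: print(nm,'few',len(u));continue
        # residual across the predicted axis, in mm, at two stations
        P=proj(im,[A+x*.085,A+x*.186]);d=(P[1]-P[0]);L=np.linalg.norm(d);d/=L;n=np.array([-d[1],d[0]])
        w=np.c_[u,v]-P[0];a=w@d/L;b=w@n;f=np.polyfit(a,b,1)
        e=np.diff(proj(im,[A+x*.186,A+x*.186+(y*.01 if nm=='top' else np.array([0,0,.01]))]),axis=0)[0]@n/10
        print(nm,'dev mm (left / up) at .085, at tip',(np.polyval(f,[0,1])/e).round(1),'tip reach',round(float(a.max()),2),len(u))
E
python3 -c "
from h import *
rodline()"
```

```text
top dev mm (left / up) at .085, at tip [0.5 1.2] tip reach 0.99 248
scene dev mm (left / up) at .085, at tip [2.1 1.5] tip reach 1.12 627
```

>>> arm_command(steps=[{"rot":[0,0,0],"claw":1,"xyz":[0,0.05,2]},{"rot":[0,0,0],"claw":1,"xyz":[0,0,3]},{"rot":[0,0,0],"claw":1,"xyz":[0,0,2]},{"rot":[0,0,0],"claw":1,"xyz":[0,0,1]},{"rot":[0,0,0],"claw":1,"xyz":[0,0,0]}])

```text
time_s: 16.92
position: [0.4315, -0.0168, 0.095]
tool_rot: [[-0.943, 0.333, -0.001], [0.333, 0.943, -0.0], [0.001, -0.0, -1.0]]
force: [0.2, 0.2, 0.1]
finger_gap: 0.189
finger_force: 50.0
```

```bash
python3 - <<'E'
from h import *
rodline(); slot(.087,-.100,.11)
E
```

```text
top dev mm (left / up) at .085, at tip [0.3 1.1] tip reach 0.97 217
scene dev mm (left / up) at .085, at tip [1.5 4.3] tip reach 1.04 515
t 17.02 p [ 0.4323 -0.0166  0.0958] xang 160.6 gap 0.186 F [ 0.1 -0.5 -0.7]
 rot [ 0.   0.1 -0.1] shift before [-12.87   0.06   0.26] after [-12.87   0.04   0.25]
```

>>> arm_command(steps=[{"rot":[0,0,0],"claw":1,"xyz":[-1,0,0.2]},{"rot":[0,0,0],"claw":1,"xyz":[-1.2,0,0]},{"rot":[0,0,0],"claw":1,"xyz":[-1.2,0,0]},{"rot":[0,0,0],"claw":1,"xyz":[-1.2,0,0]},{"rot":[0,0,0],"claw":1,"xyz":[-1.2,0,0]},{"rot":[0,0,0],"claw":1,"xyz":[-1.2,0,0]}])

```text
time_s: 17.77
position: [0.4987, -0.04, 0.0932]
tool_rot: [[-0.943, 0.332, -0.0], [0.332, 0.943, -0.0], [-0.0, -0.0, -1.0]]
force: [0.3, -0.4, -0.2]
finger_gap: 0.184
finger_force: 50.0
```

>>> arm_command(steps=[{"rot":[0,0,0],"claw":1,"xyz":[-1.4,0,0]},{"rot":[0,0,0],"claw":1,"xyz":[-1.4,0,0]},{"rot":[0,0,0],"claw":1,"xyz":[-1.4,0,0]},{"rot":[0,0,0],"claw":1,"xyz":[-1.4,0,0]},{"rot":[0,0,0],"claw":1,"xyz":[0,0,0]}])

```text
time_s: 18.4
position: [0.5518, -0.0588, 0.0932]
tool_rot: [[-0.943, 0.333, 0.001], [0.333, 0.943, -0.0], [-0.001, -0.0, -1.0]]
force: [-0.4, -0.2, 0.5]
finger_gap: 0.189
finger_force: 50.0
```

```bash
python3 - <<'E'
from h import *
rackshift(); slot(.087,-.100,.11)
E
```

```text
rack shift [(0.66, array([-0.0185, -0.0542])), (1.0, array([0., 0.]))]
t 18.45 p [ 0.5508 -0.0585  0.0931] xang 160.6 gap 0.189 F [ 0.3 -0.4 -0.1]
 rot [-0.  -0.  -0.1] shift before [-0.3   0.06 -0.02] after [-0.3   0.06 -0.02]
```

>>> arm_command(steps=[{"rot":[0,0,0],"claw":1,"xyz":[0,0,-0.6]},{"rot":[0,0,0],"claw":1,"xyz":[0,0,-1]},{"rot":[0,0,0],"claw":1,"xyz":[0,0,-1]},{"rot":[0,0,0],"claw":1,"xyz":[0,0,-1]},{"rot":[0,0,0],"claw":1,"xyz":[0,0,-1]},{"rot":[0,0,0],"claw":1,"xyz":[0,0,-1]},{"rot":[0,0,0],"claw":1,"xyz":[0,0,-0.9]},{"rot":[0,0,0],"claw":1,"xyz":[0,0,0]}])

```text
time_s: 19.45
position: [0.5512, -0.0584, 0.159]
tool_rot: [[-0.943, 0.332, 0.001], [0.332, 0.943, -0.0], [-0.001, 0.0, -1.0]]
force: [-0.3, -0.1, -0.9]
finger_gap: 0.192
finger_force: 50.0
```

>>> arm_command(steps=[{"rot":[0,0,0],"claw":1,"xyz":[0.8,0,0]},{"rot":[0,0,0],"claw":1,"xyz":[1.4,0,0]},{"rot":[0,0,0],"claw":1,"xyz":[1.8,0,0]},{"rot":[0,0,0],"claw":1,"xyz":[1.8,0,0]},{"rot":[0,0,0],"claw":1,"xyz":[1.8,0,0]},{"rot":[0,0,0],"claw":1,"xyz":[1.8,0,0]},{"rot":[0,0,0],"claw":1,"xyz":[1.8,0,0]},{"rot":[0,0,0],"claw":1,"xyz":[1.2,0,0]},{"rot":[0,0,0],"claw":1,"xyz":[0.3,0,0]},{"rot":[0,0,0],"claw":1,"xyz":[0,0,0]}])

```text
time_s: 20.7
position: [0.4312, -0.0161, 0.1583]
tool_rot: [[-0.943, 0.332, 0.001], [0.332, 0.943, -0.0], [-0.001, 0.0, -1.0]]
force: [0.8, 0.4, -1.2]
finger_gap: 0.19
finger_force: 50.0
```

>>> arm_command(steps=[{"rot":[0,0,0],"claw":1,"xyz":[0,-1.2,0]},{"rot":[0,0,0],"claw":1,"xyz":[0,-1.7,0]},{"rot":[0,0,0],"claw":1,"xyz":[0,-1.7,0]},{"rot":[0,0,0],"claw":1,"xyz":[0,-1.2,0]},{"rot":[0,0,0],"claw":1,"xyz":[0,0,0]}])

```text
time_s: 21.32
position: [0.4114, -0.0719, 0.1582]
tool_rot: [[-0.942, 0.334, -0.0], [0.334, 0.942, -0.0], [0.0, -0.0, -1.0]]
force: [-0.3, -0.9, 0.5]
finger_gap: 0.188
finger_force: 50.0
```

```bash
cat >> h.py <<'E'
def spools():
    "ribbon blobs in the top view: those hanging on the rod by rod-x (mm); others as world at z=.125"
    t=snap('top');st=r.read_state();p=st['position'];x=-st['tool_rot'][:,0];y=np.array([-x[1],x[0],0])
    O=p+[0,0,.0167]-x*.0037
    hsv=cv2.cvtColor(t['color'],cv2.COLOR_RGB2HSV)
    for d in range(72,190,4):
        q=proj(t,[O+x*d/1000+y*l+[0,0,zz] for l,zz in ((0,.018),(0.012,.01),(-.012,.01))]).round().astype(int)
        print(d,[tuple(int(c) for c in t['color'][v,u]) for u,v in q])
E
python3 - <<'E'
from h import *
rackshift(); slot(.029,-.230,.11); rodline(); spools()
E
```

```text
rack shift [(0.85, array([0., 0.])), (1.0, array([0., 0.]))]
t 21.38 p [ 0.4117 -0.0712  0.1582] xang 160.5 gap 0.187 F [ 0.2 -0.1 -1.2]
 rot [ 0.   0.  -0.1] shift before [-0.01  0.07  6.49] after [-0.01  0.07  6.49]
top dev mm (left / up) at .085, at tip [-0.   0.5] tip reach 0.99 189
scene dev mm (left / up) at .085, at tip [1.7 0.6] tip reach 1.12 475
72 [(238, 239, 234), (141, 91, 64), (139, 85, 53)]
76 [(245, 247, 244), (142, 94, 69), (140, 88, 56)]
80 [(249, 251, 248), (144, 89, 56), (145, 90, 59)]
84 [(254, 255, 254), (138, 85, 53), (140, 85, 54)]
88 [(181, 176, 169), (101, 69, 44), (101, 71, 46)]
92 [(153, 108, 71), (130, 92, 62), (151, 106, 68)]
96 [(116, 67, 51), (108, 66, 49), (139, 89, 69)]
100 [(108, 62, 45), (87, 51, 38), (129, 79, 61)]
104 [(109, 62, 45), (88, 52, 39), (128, 79, 59)]
108 [(109, 61, 45), (80, 48, 36), (132, 83, 63)]
112 [(163, 122, 87), (99, 66, 45), (155, 111, 73)]
116 [(246, 249, 249), (152, 103, 69), (154, 104, 69)]
120 [(250, 251, 249), (140, 88, 57), (136, 90, 62)]
124 [(255, 255, 254), (141, 92, 62), (137, 90, 61)]
128 [(248, 249, 246), (142, 95, 64), (132, 85, 54)]
132 [(251, 252, 250), (147, 101, 73), (135, 87, 56)]
136 [(252, 253, 251), (143, 96, 67), (136, 85, 54)]
140 [(249, 250, 248), (146, 99, 67), (141, 90, 60)]
144 [(252, 253, 250), (125, 80, 52), (90, 58, 38)]
148 [(254, 255, 252), (89, 59, 41), (92, 58, 38)]
152 [(242, 243, 241), (110, 79, 53), (113, 82, 53)]
156 [(250, 251, 250), (207, 163, 110), (207, 164, 109)]
160 [(252, 253, 252), (206, 162, 110), (201, 157, 105)]
164 [(240, 242, 242), (212, 168, 111), (203, 160, 109)]
168 [(245, 247, 246), (216, 171, 117), (210, 168, 112)]
172 [(253, 253, 252), (217, 173, 116), (212, 166, 112)]
176 [(242, 245, 243), (203, 160, 107), (206, 162, 110)]
180 [(250, 251, 251), (211, 166, 111), (214, 170, 113)]
184 [(174, 166, 155), (155, 119, 80), (172, 133, 89)]
188 [(104, 79, 55), (110, 85, 57), (107, 82, 55)]
```

>>> arm_command(steps=[{"rot":[0,0,0],"claw":1,"xyz":[0,0.07,1.3]},{"rot":[0,0,0],"claw":1,"xyz":[0,0,2]},{"rot":[0,0,0],"claw":1,"xyz":[0,0,2]},{"rot":[0,0,0],"claw":1,"xyz":[0,0,1.2]},{"rot":[0,0,0],"claw":1,"xyz":[-1,0,0]},{"rot":[0,0,0],"claw":1,"xyz":[-1.4,0,0]},{"rot":[0,0,0],"claw":1,"xyz":[-1.4,0,0]},{"rot":[0,0,0],"claw":1,"xyz":[-1.4,0,0]},{"rot":[0,0,0],"claw":1,"xyz":[-1.4,0,0]},{"rot":[0,0,0],"claw":1,"xyz":[0,0,0]}])

```text
time_s: 22.78
position: [0.4754, -0.0926, 0.0933]
tool_rot: [[-0.943, 0.332, 0.001], [0.332, 0.943, -0.0], [-0.001, 0.0, -1.0]]
force: [0.9, -0.2, -0.9]
finger_gap: 0.193
finger_force: 50.0
```

>>> arm_command(steps=[{"rot":[0,0,0],"claw":1,"xyz":[-1.2,0,0]},{"rot":[0,0,0],"claw":1,"xyz":[-1.2,0,0]},{"rot":[0,0,0],"claw":1,"xyz":[-1.2,0,0]},{"rot":[0,0,0],"claw":1,"xyz":[-1.2,0,0]},{"rot":[0,0,0],"claw":1,"xyz":[0,0,0]}])

```text
time_s: 23.4
position: [0.5204, -0.1085, 0.0932]
tool_rot: [[-0.943, 0.332, 0.001], [0.332, 0.943, -0.0], [-0.001, -0.0, -1.0]]
force: [-0.6, 0.9, -0.8]
finger_gap: 0.189
finger_force: 50.0
```

```bash
python3 - <<'E'
from h import *
rackshift(); slot(.029,-.116,.11)
E
python3 - <<'E'
s=open('h.py').read()
i=s.index('    for d in range(72')
s=s[:i]+"""    b=''
    for d in range(66,190,2):
        u,v=proj(t,O+x*d/1000+[0,0,.018])[0].round().astype(int)
        c=t['color'][v,u].astype(int); b+='.' if c.min()>200 else '#' if c.max()<125 else 'o'
    print('66mm',b)
"""
open('h.py','w').write(s)
E
```

```text
rack shift [(0.49, array([-0.0208, -0.059 ])), (0.98, array([0., 0.]))]
t 23.45 p [ 0.5196 -0.1082  0.0931] xang 160.6 gap 0.189 F [-0.  -1.  -1.4]
 rot [-0.  -0.  -0.1] shift before [-0.01 -0.01 -0.02] after [-0.   -0.01 -0.02]
```

Lift, retract, move to the next slot.

>>> arm_command(steps=[{"rot":[0,0,0],"claw":1,"xyz":[0,0,-0.6]},{"rot":[0,0,0],"claw":1,"xyz":[0,0,-1]},{"rot":[0,0,0],"claw":1,"xyz":[0,0,-1]},{"rot":[0,0,0],"claw":1,"xyz":[0,0,-1]},{"rot":[0,0,0],"claw":1,"xyz":[0,0,-1]},{"rot":[0,0,0],"claw":1,"xyz":[0,0,-1]},{"rot":[0,0,0],"claw":1,"xyz":[0,0,-0.9]},{"rot":[0,0,0],"claw":1,"xyz":[0,0,0]}])

```text
time_s: 24.45
position: [0.5199, -0.1081, 0.159]
tool_rot: [[-0.943, 0.332, 0.001], [0.332, 0.943, -0.0], [-0.001, 0.0, -1.0]]
force: [0.6, 0.1, -0.3]
finger_gap: 0.191
finger_force: 50.0
```

>>> arm_command(steps=[{"rot":[0,0,0],"claw":1,"xyz":[0.8,0,0]},{"rot":[0,0,0],"claw":1,"xyz":[1.2,0,0]},{"rot":[0,0,0],"claw":1,"xyz":[1.6,0,0]},{"rot":[0,0,0],"claw":1,"xyz":[1.6,0,0]},{"rot":[0,0,0],"claw":1,"xyz":[1.6,0,0]},{"rot":[0,0,0],"claw":1,"xyz":[1.6,0,0]},{"rot":[0,0,0],"claw":1,"xyz":[1.6,0,0]},{"rot":[0,0,0],"claw":1,"xyz":[1.1,0,0]},{"rot":[0,0,0],"claw":1,"xyz":[0.3,0,0]},{"rot":[0,0,0],"claw":1,"xyz":[0,0,0]}])

```text
time_s: 25.7
position: [0.4122, -0.0702, 0.1584]
tool_rot: [[-0.943, 0.332, 0.001], [0.332, 0.943, -0.0], [-0.001, 0.0, -1.0]]
force: [0.6, -0.3, -0.4]
finger_gap: 0.193
finger_force: 50.0
```

>>> arm_command(steps=[{"rot":[0,0,0],"claw":1,"xyz":[0,-1.2,0]},{"rot":[0,0,0],"claw":1,"xyz":[0,-1.7,0]},{"rot":[0,0,0],"claw":1,"xyz":[0,-1.7,0]},{"rot":[0,0,0],"claw":1,"xyz":[0,-1.2,0]},{"rot":[0,0,0],"claw":1,"xyz":[0,0,0]}])

```text
time_s: 26.32
position: [0.3924, -0.1259, 0.1582]
tool_rot: [[-0.942, 0.334, 0.0], [0.334, 0.942, -0.0], [-0.0, -0.0, -1.0]]
force: [0.0, 0.4, -1.3]
finger_gap: 0.188
finger_force: 50.0
```

```bash
python3 - <<'E'
from h import *
rackshift(); slot(-.029,-.230,.11); rodline(); spools()
E
```

```text
rack shift [(0.75, array([0.0315, 0.001 ])), (0.9, array([0.031 , 0.0026]))]
t 26.38 p [ 0.3926 -0.1252  0.1582] xang 160.5 gap 0.188 F [ 0.5  0.2 -0.9]
 rot [ 0.   0.  -0.1] shift before [-0.02  0.    6.49] after [-0.02  0.    6.49]
top dev mm (left / up) at .085, at tip [-0.1  0.4] tip reach 0.98 154
scene dev mm (left / up) at .085, at tip [0.8 4.1] tip reach 1.08 268
66mm oooooooo####o.....oooo########o.............................oo
```

```bash
cat >> h.py <<'E'
def track(du,dv):
    t=snap('top','cur.png');a=cv2.cvtColor(cv2.imread('pics/t0.png'),cv2.COLOR_BGR2GRAY);b=cv2.cvtColor(t['color'],cv2.COLOR_RGB2GRAY)
    mk=np.zeros_like(a);cv2.fillPoly(mk,[np.array([[198,148],[210,138],[313,172],[302,212],[198,178]])],255)
    p=cv2.goodFeaturesToTrack(a,80,.02,4,mask=mk);p=cv2.cornerSubPix(a,p,(3,3),(-1,-1),(3,30,.01))
    q,s,e=cv2.calcOpticalFlowPyrLK(a,b,p,(p+np.float32([du,dv])).astype(np.float32),winSize=(13,13),maxLevel=0,flags=cv2.OPTFLOW_USE_INITIAL_FLOW)
    ok=s.ravel()==1;P=np.array([onz(t,*x,.1)[:2] for x in p[ok,0]]);Q=np.array([onz(t,*x,.1)[:2] for x in q[ok,0]])
    M,inl=cv2.estimateAffinePartial2D(P*1000,Q*1000,ransacReprojThreshold=2.)
    i=inl.ravel()==1;print('inliers',i.sum(),len(i),'rot deg',np.degrees(np.arctan2(M[1,0],M[0,0])).round(2),'scale',np.hypot(M[0,0],M[1,0]).round(4),'centre moves mm',(M[:,:2]@(C0*1000)+M[:,2]-C0*1000).round(1))
    for k in np.argsort(P[i][:,1])[::3]: print(P[i][k].round(3),(1000*(Q-P)[i][k]).round(1))
E
python3 - <<'E'
from h import *
t=snap('top');print(proj(t,[[.6,-.2,.1],[.631,-.198,.1]]))
d=np.diff(proj(t,[[.6,-.2,.1],[.631,-.198,.1]]),axis=0)[0]
track(*d)
E
```

```text
[[267.76970194 174.11573095]
 [267.12317173 161.04007081]]
inliers 54 79 rot deg 0.26 scale 1.005 centre moves mm [32.   3.4]
[ 0.592 -0.303] [31.3  2.6]
[ 0.547 -0.285] [31.3  2.3]
[ 0.514 -0.275] [29.7  2.8]
[ 0.604 -0.268] [32.2  2.5]
[ 0.594 -0.258] [32.3  3.2]
[ 0.563 -0.25 ] [32.3  3. ]
[ 0.58  -0.244] [32.9  3. ]
[ 0.6   -0.231] [32.7  3.1]
[ 0.603 -0.221] [32.6  3. ]
[ 0.627 -0.212] [32.8  3.8]
[ 0.589 -0.2  ] [32.5  3.3]
[ 0.611 -0.188] [33.5  3.2]
[ 0.633 -0.172] [33.   3.2]
[ 0.645 -0.16 ] [32.5  4.5]
[ 0.644 -0.149] [30.9  5. ]
[ 0.648 -0.137] [31.5  3.9]
[ 0.661 -0.096] [31.5  4.4]
[ 0.61  -0.053] [30.8  3.3]
```

```bash
sed -i 's/^C0=.*/C0=np.array([.6479,-.1696]);AX=np.array([.9434,-.3315]);AY=np.array([.3315,.9434])/' h.py; python3 - <<'E'
from h import *
slot(-.029,-.230,.11)
E
```

```text
t 26.62 p [ 0.3928 -0.1244  0.1582] xang 160.7 gap 0.19 F [ 0.3 -0.4 -2.2]
 rot [ 0. -0.  0.] shift before [-2.94  1.29  6.49] after [-2.93  1.29  6.49]
```

>>> arm_command(steps=[{"rot":[0,0,0],"claw":1,"xyz":[-1.4,0.65,0]},{"rot":[0,0,0],"claw":1,"xyz":[-1.5,0.65,0]},{"rot":[0,0,0],"claw":1,"xyz":[0,0,1.5]},{"rot":[0,0,0],"claw":1,"xyz":[0,0,2]},{"rot":[0,0,0],"claw":1,"xyz":[0,0,2]},{"rot":[0,0,0],"claw":1,"xyz":[0,0,1]},{"rot":[0,0,0],"claw":1,"xyz":[-1,0,0]},{"rot":[0,0,0],"claw":1,"xyz":[-1.2,0,0]},{"rot":[0,0,0],"claw":1,"xyz":[-1.2,0,0]},{"rot":[0,0,0],"claw":1,"xyz":[0,0,0]}])

```text
time_s: 27.88
position: [0.458, -0.1341, 0.0937]
tool_rot: [[-0.943, 0.332, 0.002], [0.332, 0.943, -0.001], [-0.002, 0.0, -1.0]]
force: [-0.5, -0.1, -0.6]
finger_gap: 0.188
finger_force: 50.0
```

```bash
python3 - <<'E'
from h import *
slot(-.029,-.138,.11)
t=snap('top');d=np.diff(proj(t,[[.6,-.2,.1],[.632,-.1967,.1]]),axis=0)[0]
track(*d)
E
```

```text
t 27.88 p [ 0.458  -0.1341  0.0937] xang 160.6 gap 0.188 F [-0.5 -0.1 -0.6]
 rot [ 0.   0.1 -0.1] shift before [-5.67  0.05  0.05] after [-5.67  0.04  0.04]
inliers 50 79 rot deg 0.32 scale 1.0046 centre moves mm [32.2  3.6]
[ 0.592 -0.303] [31.3  2.6]
[ 0.547 -0.285] [31.2  2.3]
[ 0.571 -0.27 ] [32.3  3.2]
[ 0.582 -0.263] [32.6  3.1]
[ 0.552 -0.254] [31.7  2.3]
[ 0.613 -0.249] [32.7  3.3]
[ 0.574 -0.236] [32.4  2.5]
[ 0.624 -0.226] [32.9  3.2]
[ 0.591 -0.217] [32.6  3. ]
[ 0.617 -0.205] [32.9  3.5]
[ 0.591 -0.191] [32.8  1.8]
[ 0.609 -0.17 ] [32.7  2.8]
[ 0.6   -0.159] [32.9  3.9]
[ 0.644 -0.149] [30.9  5. ]
[ 0.651 -0.103] [32.1  3.7]
[ 0.615 -0.062] [31.2  2.7]
[ 0.626 -0.048] [32.2  3.9]
```

>>> arm_command(steps=[{"rot":[0,0,0],"claw":1,"xyz":[-1.2,0.04,0]},{"rot":[0,0,0],"claw":1,"xyz":[-1.2,0,0]},{"rot":[0,0,0],"claw":1,"xyz":[-1.2,0,0]},{"rot":[0,0,0],"claw":1,"xyz":[-1.2,0,0]},{"rot":[0,0,0],"claw":1,"xyz":[-0.8,0,0]},{"rot":[0,0,0],"claw":1,"xyz":[0,0,0]}])

```text
time_s: 28.72
position: [0.5098, -0.152, 0.0932]
tool_rot: [[-0.943, 0.332, 0.0], [0.332, 0.943, -0.0], [-0.0, -0.0, -1.0]]
force: [-0.1, 0.7, -0.4]
finger_gap: 0.19
finger_force: 50.0
```

>>> arm_command(steps=[{"rot":[0,0,0],"claw":1,"xyz":[0,0,-0.6]},{"rot":[0,0,0],"claw":1,"xyz":[0,0,-1]},{"rot":[0,0,0],"claw":1,"xyz":[0,0,-1]},{"rot":[0,0,0],"claw":1,"xyz":[0,0,-1]},{"rot":[0,0,0],"claw":1,"xyz":[0,0,-1]},{"rot":[0,0,0],"claw":1,"xyz":[0,0,-1]},{"rot":[0,0,0],"claw":1,"xyz":[0,0,-0.9]},{"rot":[0,0,0],"claw":1,"xyz":[0,0,0]}])

```text
time_s: 29.72
position: [0.5098, -0.1519, 0.159]
tool_rot: [[-0.943, 0.332, 0.001], [0.332, 0.943, -0.0], [-0.001, 0.0, -1.0]]
force: [0.4, 0.2, -0.5]
finger_gap: 0.189
finger_force: 50.0
```

>>> arm_command(steps=[{"rot":[0,0,0],"claw":1,"xyz":[0.8,0,0]},{"rot":[0,0,0],"claw":1,"xyz":[1.2,0,0]},{"rot":[0,0,0],"claw":1,"xyz":[1.5,0,0]},{"rot":[0,0,0],"claw":1,"xyz":[1.5,0,0]},{"rot":[0,0,0],"claw":1,"xyz":[1.5,0,0]},{"rot":[0,0,0],"claw":1,"xyz":[1.5,0,0]},{"rot":[0,0,0],"claw":1,"xyz":[1,0,0]},{"rot":[0,0,0],"claw":1,"xyz":[0.3,0,0]},{"rot":[0,0,0],"claw":1,"xyz":[0,0,0]}])

```text
time_s: 30.85
position: [0.4219, -0.1209, 0.1584]
tool_rot: [[-0.943, 0.332, 0.001], [0.332, 0.943, -0.0], [-0.001, 0.0, -1.0]]
force: [0.3, 0.8, -0.0]
finger_gap: 0.188
finger_force: 50.0
```

```bash
python3 - <<'E'
from h import *
slot(-.087,-.230,.17);rodline();spools()
t=snap('top');d=np.diff(proj(t,[[.6,-.2,.1],[.632,-.1967,.1]]),axis=0)[0]
track(*d)
E
```

```text
t 30.85 p [ 0.4219 -0.1209  0.1584] xang 160.6 gap 0.188 F [ 0.3  0.8 -0. ]
 rot [ 0.  0. -0.] shift before [-0.31 -5.8   0.51] after [-0.31 -5.8   0.51]
top dev mm (left / up) at .085, at tip [1.  1.5] tip reach 0.99 100
scene dev mm (left / up) at .085, at tip [6.4 2.9] tip reach 1.11 143
66mm ooooooooooooooo#########oo.....oooo#######o................o#o
inliers 47 79 rot deg 0.29 scale 1.0048 centre moves mm [32.   3.7]
[ 0.592 -0.303] [31.3  2.6]
[ 0.547 -0.285] [31.3  2.3]
[ 0.514 -0.275] [29.6  2.8]
[ 0.604 -0.268] [32.2  2.5]
[ 0.594 -0.258] [32.3  3.3]
[ 0.563 -0.25 ] [32.4  3. ]
[ 0.58  -0.244] [32.9  3. ]
[ 0.6   -0.231] [33.   3.6]
[ 0.603 -0.221] [32.8  3.2]
[ 0.537 -0.208] [30.3  3.5]
[ 0.591 -0.191] [33.4  2.6]
[ 0.633 -0.172] [32.6  2.1]
[ 0.644 -0.149] [30.9  5. ]
[ 0.651 -0.103] [32.1  3.6]
[ 0.615 -0.062] [31.2  2.6]
[ 0.626 -0.048] [32.2  3.8]
```

>>> arm_command(steps=[{"rot":[0,0,0],"claw":1,"xyz":[0,-1.2,0]},{"rot":[0,0,0],"claw":1,"xyz":[0,-1.7,0]},{"rot":[0,0,0],"claw":1,"xyz":[0,-1.7,0]},{"rot":[0,0,0],"claw":1,"xyz":[0,-1.2,0]},{"rot":[0,0,0],"claw":1,"xyz":[0,0,1.3]},{"rot":[0,0,0],"claw":1,"xyz":[0,0,2]},{"rot":[0,0,0],"claw":1,"xyz":[0,0,2]},{"rot":[0,0,0],"claw":1,"xyz":[0,0,1.2]},{"rot":[0,0,0],"claw":1,"xyz":[-0.3,0,0]},{"rot":[0,0,0],"claw":1,"xyz":[0,0,0]}])

```text
time_s: 32.35
position: [0.4059, -0.1767, 0.0936]
tool_rot: [[-0.943, 0.332, 0.001], [0.332, 0.943, -0.0], [-0.001, 0.0, -1.0]]
force: [0.1, 0.6, -1.3]
finger_gap: 0.192
finger_force: 50.0
```

```bash
python3 - <<'E'
from h import *
slot(-.087,-.157,.11);rodline();spools()
E
```

```text
t 32.35 p [ 0.4059 -0.1767  0.0936] xang 160.6 gap 0.192 F [ 0.1  0.6 -1.3]
 rot [ 0.   0.1 -0. ] shift before [-7.27  0.    0.03] after [-7.27 -0.    0.03]
top dev mm (left / up) at .085, at tip [0.6 1.6] tip reach 0.98 89
scene dev mm (left / up) at .085, at tip [-0.6 -1.2] tip reach 0.97 70
66mm oooooooo#####ooo#########o.....ooooo######o.................oo
```

>>> arm_command(steps=[{"rot":[0,0,0],"claw":1,"xyz":[-1,0,0]},{"rot":[0,0,0],"claw":1,"xyz":[-1.2,0,0]},{"rot":[0,0,0],"claw":1,"xyz":[-1.2,0,0]},{"rot":[0,0,0],"claw":1,"xyz":[-1.2,0,0]},{"rot":[0,0,0],"claw":1,"xyz":[-1.2,0,0]},{"rot":[0,0,0],"claw":1,"xyz":[-0.8,0,0]},{"rot":[0,0,0],"claw":1,"xyz":[-0.4,0,0]},{"rot":[0,0,0],"claw":1,"xyz":[0,0,0]}])

```text
time_s: 33.5
position: [0.4712, -0.1999, 0.0932]
tool_rot: [[-0.943, 0.332, -0.0], [0.332, 0.943, -0.0], [0.0, -0.0, -1.0]]
force: [0.5, 0.2, -1.2]
finger_gap: 0.191
finger_force: 50.0
```

```bash
python3 - <<'E'
from h import *
slot(-.087,-.157,.11);spools()
t=snap('top');d=np.diff(proj(t,[[.6,-.2,.1],[.632,-.1967,.1]]),axis=0)[0]
track(*d)
E
```

```text
t 33.5 p [ 0.4712 -0.1999  0.0932] xang 160.6 gap 0.191 F [ 0.5  0.2 -1.2]
 rot [-0. -0. -0.] shift before [-0.34  0.02 -0.01] after [-0.34  0.02 -0.01]
66mm ##ooooo####oooooooooo###ooooo#####oo....o##o#######ooo.....ooo
inliers 42 79 rot deg 0.4 scale 1.0047 centre moves mm [32.1  3.6]
[ 0.592 -0.303] [31.4  2.6]
[ 0.547 -0.285] [31.2  2.3]
[ 0.514 -0.275] [31.1  2.1]
[ 0.604 -0.268] [33.3  2.2]
[ 0.594 -0.258] [33.7  2.5]
[ 0.563 -0.25 ] [32.5  2.4]
[ 0.6   -0.231] [32.9  3.6]
[ 0.603 -0.221] [32.8  3.2]
[ 0.589 -0.2  ] [33.   3.5]
[ 0.636 -0.188] [31.3  2.2]
[ 0.645 -0.16 ] [32.6  4.7]
[ 0.648 -0.137] [31.4  3.8]
[ 0.661 -0.096] [31.6  4.5]
[ 0.61  -0.053] [30.8  3.3]
```

>>> arm_command(steps=[{"rot":[0,0,0],"claw":1,"xyz":[-0.4,0,0]},{"rot":[0,0,0],"claw":1,"xyz":[0,0,0]}])

```text
time_s: 33.9
position: [0.4753, -0.2013, 0.0933]
tool_rot: [[-0.943, 0.332, 0.0], [0.332, 0.943, -0.0], [-0.001, 0.0, -1.0]]
force: [0.6, 0.4, -1.1]
finger_gap: 0.189
finger_force: 50.0
```

>>> arm_command(steps=[{"rot":[0,0,0],"claw":1,"xyz":[0,0,-0.6]},{"rot":[0,0,0],"claw":1,"xyz":[0,0,-1]},{"rot":[0,0,0],"claw":1,"xyz":[0,0,-1]},{"rot":[0,0,0],"claw":1,"xyz":[0,0,-1]},{"rot":[0,0,0],"claw":1,"xyz":[0,0,-1]},{"rot":[0,0,0],"claw":1,"xyz":[0,0,-1]},{"rot":[0,0,0],"claw":1,"xyz":[0,0,-0.9]},{"rot":[0,0,0],"claw":1,"xyz":[0,0,0]},{"rot":[0,0,0],"claw":1,"xyz":[0,0,0]}])

```text
time_s: 35.02
position: [0.4747, -0.2011, 0.158]
tool_rot: [[-0.943, 0.332, -0.0], [0.332, 0.943, 0.0], [0.0, -0.0, -1.0]]
force: [0.2, -0.3, -0.8]
finger_gap: 0.191
finger_force: 50.0
```

>>> arm_command(steps=[{"rot":[0,0,0],"claw":1,"xyz":[0.5,0,0]},{"rot":[0,0,0],"claw":1,"xyz":[0.8,0,0]},{"rot":[0,0,0],"claw":1,"xyz":[1.1,0,0]},{"rot":[0,0,0],"claw":1,"xyz":[1.2,0,0]},{"rot":[0,0,0],"claw":1,"xyz":[1.2,0,0]},{"rot":[0,0,0],"claw":1,"xyz":[1.2,0,0]},{"rot":[0,0,0],"claw":1,"xyz":[1,0,0]},{"rot":[0,0,0],"claw":1,"xyz":[0.5,0,0]},{"rot":[0,0,0],"claw":1,"xyz":[0,0,0]}])

```text
time_s: 36.15
position: [0.4041, -0.1762, 0.1583]
tool_rot: [[-0.943, 0.332, 0.0], [0.332, 0.943, -0.0], [-0.0, 0.0, -1.0]]
force: [-0.2, -1.2, -1.7]
finger_gap: 0.19
finger_force: 50.0
```

```bash
python3 - <<'E'
from h import *
slot(-.087,-.190,.11);rodline();spools()
t=snap('top');s=snap('scene')
a=cv2.resize(t['color'][130:250,210:330,::-1],(400,400),interpolation=cv2.INTER_CUBIC)
b=cv2.resize(s['color'][140:260,210:330,::-1],(400,400),interpolation=cv2.INTER_CUBIC)
cv2.imwrite('pics/r2.png',np.hstack([a,b]))
E
```

```text
t 36.15 p [ 0.4041 -0.1762  0.1583] xang 160.6 gap 0.19 F [-0.2 -1.2 -1.7]
 rot [ 0.  0. -0.] shift before [-4.15  0.01  6.5 ] after [-4.15  0.01  6.5 ]
top dev mm (left / up) at .085, at tip [0.5 1.3] tip reach 0.98 62
scene dev mm (left / up) at .085, at tip [ 0.8 -1.9] tip reach 0.97 41
66mm o###ooo#o####ooo########oo#######o....o#oo######o..........ooo
```

View pics/r2.png

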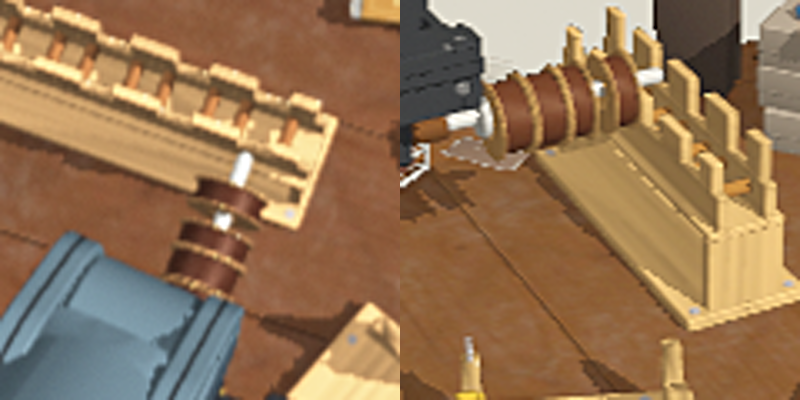

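>>> arm_command(steps=[{"rot":[0,0,0],"claw":1,"xyz":[0,0,1.3]},{"rot":[0,0,0],"claw":1,"xyz":[0,0,2]},{"rot":[0,0,0],"claw":1,"xyz":[0,0,2]},{"rot":[0,0,0],"claw":1,"xyz":[0,0,1.2]},{"rot":[0,0,0],"claw":1,"xyz":[-1.3,0,0]},{"rot":[0,0,0],"claw":1,"xyz":[-1.3,0,0]},{"rot":[0,0,0],"claw":1,"xyz":[-1.3,0,0]},{"rot":[0,0,0],"claw":1,"xyz":[-1.1,0,0]},{"rot":[0,0,0],"claw":1,"xyz":[-0.7,0,0]},{"rot":[0,0,0],"claw":1,"xyz":[0,0,0]}])

```text
time_s: 37.65
position: [0.4584, -0.1953, 0.0933]
tool_rot: [[-0.943, 0.332, 0.0], [0.332, 0.943, -0.0], [-0.0, -0.0, -1.0]]
force: [0.3, 0.5, -0.9]
finger_gap: 0.19
finger_force: 50.0
```

>>> arm_command(steps=[{"rot":[0,0,0],"claw":1,"xyz":[0.6,0,0]},{"rot":[0,0,0],"claw":1,"xyz":[1,0,0]},{"rot":[0,0,0],"claw":1,"xyz":[1.2,0,0]},{"rot":[0,0,0],"claw":1,"xyz":[1.2,0,0]},{"rot":[0,0,0],"claw":1,"xyz":[1,0,-1]},{"rot":[0,0,0],"claw":1,"xyz":[0.7,0,-2]},{"rot":[0,0,0],"claw":1,"xyz":[0,0,-2]},{"rot":[0,0,0],"claw":1,"xyz":[0,0,-1.5]},{"rot":[0,0,0],"claw":1,"xyz":[0,0,0]}])

```text
time_s: 38.78
position: [0.4048, -0.1765, 0.1595]
tool_rot: [[-0.943, 0.332, 0.003], [0.332, 0.943, -0.001], [-0.003, 0.0, -1.0]]
force: [0.8, 0.5, -1.8]
finger_gap: 0.189
finger_force: 50.0
```

```bash
python3 - <<'E'
from h import *
rodline();spools()
C=np.array([.4222,-.3154]);x=np.array([.755,-.656])
g=C-x*(.114-.0037); go([*g,.16],139)
E
```

```text
top dev mm (left / up) at .085, at tip [1.5 1.5] tip reach 1.0 74
scene dev mm (left / up) at .085, at tip [ 0.1 -0.9] tip reach 0.98 58
66mm ##ooo#oooo##ooo########oooo#####oooo######o................ooo
t 38.92 p [ 0.4038 -0.1761  0.1579] xang 160.6 gap 0.191 F [-0.2  0.3 -1. ]
 rot [-0.  -0.  21.6] shift before [ 3.89 -8.47 -0.21] after [ 0.5  -9.31 -0.21]
```

>>> arm_command(steps=[{"rot":[0,0,5.3],"claw":1,"xyz":[0,0,-0.5]},{"rot":[0,0,5.3],"claw":1,"xyz":[0,0,0]},{"rot":[0,0,5.3],"claw":1,"xyz":[0,0,0]},{"rot":[0,0,5.4],"claw":1,"xyz":[0,0,0]},{"rot":[0,0,0],"claw":1,"xyz":[0.1,-2,0]},{"rot":[0,0,0],"claw":1,"xyz":[0.1,-2.5,0]},{"rot":[0,0,0],"claw":1,"xyz":[0.1,-2.5,0]},{"rot":[0,0,0],"claw":1,"xyz":[0,-2,0]},{"rot":[0,0,0],"claw":1,"xyz":[0,0,0]},{"rot":[0,0,0],"claw":1,"xyz":[0,0,0]}])

```text
time_s: 40.17
position: [0.3437, -0.2419, 0.1629]
tool_rot: [[-0.759, 0.652, -0.0], [0.652, 0.759, 0.0], [0.0, 0.0, -1.0]]
force: [0.1, -0.9, -0.9]
finger_gap: 0.19
finger_force: 50.0
```

```bash
python3 - <<'E'
from h import *
rodline();spools()
go([.339,-.2428,.0353],139.3)
E
```

```text
top dev mm (left / up) at .085, at tip [2.  0.7] tip reach 1.09 79
scene dev mm (left / up) at .085, at tip [-3.  -1.9] tip reach 0.98 98
66mm oooo#########oo#########oo#######ooo######..................oo
t 40.33 p [ 0.3438 -0.2418  0.1631] xang 139.4 gap 0.192 F [-0.4  0.6 -1.1]
 rot [ 0.  -0.   0.1] shift before [ 0.3  -0.39 12.78] after [ 0.3  -0.38 12.78]
```

>>> arm_command(steps=[{"rot":[0,0,0],"claw":1,"xyz":[0.3,-0.38,0]},{"rot":[0,0,0],"claw":1,"xyz":[0,0,1.5]},{"rot":[0,0,0],"claw":1,"xyz":[0,0,2]},{"rot":[0,0,0],"claw":1,"xyz":[0,0,2]},{"rot":[0,0,0],"claw":1,"xyz":[0,0,2]},{"rot":[0,0,0],"claw":1,"xyz":[0,0,1.5]},{"rot":[0,0,0],"claw":1,"xyz":[0,0,1.2]},{"rot":[0,0,0],"claw":1,"xyz":[0,0,0]}])

```text
time_s: 41.32
position: [0.338, -0.2432, 0.0607]
tool_rot: [[-0.758, 0.652, -0.001], [0.652, 0.758, 0.001], [0.001, -0.0, -1.0]]
force: [1.0, 0.7, -1.1]
finger_gap: 0.191
finger_force: 50.0
```

```bash
python3 - <<'E'
from h import *
go([.339,-.2428,.0353],139.3);rodline();spools()
E
```

```text
t 41.33 p [ 0.338  -0.2432  0.0607] xang 139.3 gap 0.191 F [ 1.   0.7 -1.1]
 rot [-0.  -0.1 -0. ] shift before [-0.05  0.1   2.54] after [-0.05  0.1   2.54]
top dev mm (left / up) at .085, at tip [0.5 1.1] tip reach 0.98 62
scene dev mm (left / up) at .085, at tip [ 1.1 -3.4] tip reach 0.96 90
66mm oooo########ooo#########ooo######ooo#####o..................oo
```

>>> arm_command(steps=[{"rot":[0,0,0],"claw":1,"xyz":[-0.05,0.05,0.7]},{"rot":[0,0,0],"claw":1,"xyz":[0,0,0.7]},{"rot":[0,0,0],"claw":1,"xyz":[0,0,0.5]},{"rot":[0,0,0],"claw":1,"xyz":[0,0,0.4]},{"rot":[0,0,0],"claw":1,"xyz":[0,0,0.2]},{"rot":[0,0,0],"claw":1,"xyz":[0,0,0]}])

```text
time_s: 42.22
position: [0.3392, -0.2433, 0.0362]
tool_rot: [[-0.758, 0.652, -0.0], [0.652, 0.758, 0.0], [0.0, 0.0, -1.0]]
force: [0.2, 0.5, 0.3]
finger_gap: 0.189
finger_force: 50.0
```

>>> arm_command(steps=[{"rot":[0,0,0],"claw":0.4,"xyz":[0,0,0]},{"rot":[0,0,0],"claw":0,"xyz":[0,0,0]},{"rot":[0,0,0],"claw":-0.2,"xyz":[0,0,0]},{"rot":[0,0,0],"claw":-0.2,"xyz":[0,0,0]},{"rot":[0,0,0],"claw":-0.2,"xyz":[0,0,-2]},{"rot":[0,0,0],"claw":-0.2,"xyz":[0,0,-3]},{"rot":[0,0,0],"claw":-0.2,"xyz":[0,0,-3]},{"rot":[0,0,0],"claw":-0.2,"xyz":[0,0,-3.5]},{"rot":[0,0,0],"claw":-0.2,"xyz":[0,0,-3.5]},{"rot":[0,0,0],"claw":-0.2,"xyz":[0,0,0]}], grip_force=12)

```text
time_s: 43.48
position: [0.3406, -0.2441, 0.1882]
tool_rot: [[-0.758, 0.652, 0.005], [0.652, 0.758, -0.002], [-0.005, 0.002, -1.0]]
force: [0.6, -0.1, -0.4]
finger_gap: 0.602
finger_force: 0.0
```

```bash
python3 - <<'E'
from h import *
s=snap('scene','s9.png');t=snap('top','t9.png');ref=cv2.imread('pics/s0.png')
# keeper roll target: pose of TCP when released was (.3191,-.3436,.0794)
go([.3191,-.3436,.19],49)
# tip and collar in scene: compare white masks old/new
for im in (ref,s['color'][:,:,::-1]):
    hsv=cv2.cvtColor(np.ascontiguousarray(im),cv2.COLOR_BGR2HSV);m=(hsv[...,1]<60)&(hsv[...,2]>150);m[:240]=0;m[270:]=0;m[:,:225]=0;m[:,305:]=0
    v,u=np.nonzero(m);i=u>290;j=u<245;print('tip',u[i].max(),v[i].mean().round(1),'collar',u[j].mean().round(1),v[j].mean().round(1),len(u))
print(proj(t,[.3769+.755*.12,-.276-.656*.12,.052]))
E
```

```text
t 43.58 p [ 0.3391 -0.2432  0.186 ] xang 139.3 gap 0.599 F [ 0.2 -1.1 -0.4]
 rot [ 0.  -0.  90.3] shift before [-5.03 -8.92 -0.4 ] after [-8.89  5.08 -0.4 ]
tip 299 252.7 collar 237.1 255.6 357
tip 300 252.7 collar 233.0 253.6 145
[[333.12627292 234.75696548]]
```

>>> arm_command(steps=[{"rot":[0,0,10],"claw":-0.2,"xyz":[0,0,0]},{"rot":[0,0,10],"claw":-0.2,"xyz":[0,0,0]},{"rot":[0,0,10],"claw":-0.2,"xyz":[0,0,0]},{"rot":[0,0,10],"claw":-0.2,"xyz":[0,0,0]},{"rot":[0,0,10],"claw":-0.2,"xyz":[0,0,0]},{"rot":[0,0,10],"claw":-0.2,"xyz":[0,0,0]},{"rot":[0,0,10],"claw":-0.2,"xyz":[0,0,0]},{"rot":[0,0,10],"claw":-0.2,"xyz":[0,0,0]},{"rot":[0,0,10],"claw":-0.2,"xyz":[0,0,0]}])

```text
time_s: 44.7
position: [0.3382, -0.243, 0.185]
tool_rot: [[0.657, 0.754, -0.003], [0.754, -0.657, 0.0], [-0.001, -0.002, -1.0]]
force: [0.1, 0.3, 0.0]
finger_gap: 0.599
finger_force: 0.0
```

>>> arm_command(steps=[{"rot":[0,0,0],"claw":-0.2,"xyz":[-2.2,1.3,0]},{"rot":[0,0,0],"claw":-0.2,"xyz":[-2.2,1.3,0]},{"rot":[0,0,0],"claw":-0.2,"xyz":[-2.2,1.3,0]},{"rot":[0,0,0],"claw":-0.2,"xyz":[-2,1.2,0]},{"rot":[0,0,0],"claw":-0.2,"xyz":[0,0,0]}])

```text
time_s: 45.32
position: [0.3205, -0.3428, 0.1851]
tool_rot: [[0.654, 0.756, -0.002], [0.756, -0.654, -0.0], [-0.002, -0.002, -1.0]]
force: [0.3, 0.7, -0.8]
finger_gap: 0.597
finger_force: 0.0
```

```bash
python3 - <<'E'
from h import *
go([.3215,-.342,.079],49.3)
s=snap('scene');hsv=cv2.cvtColor(s['color'],cv2.COLOR_RGB2HSV)
m=((hsv[...,0]>20)&(hsv[...,0]<28)&(hsv[...,1]>165)&(hsv[...,2]>120));m[:235]=0;m[290:]=0;m[:,:210]=0;m[:,250:]=0
v,u=np.nonzero(m);print(len(u),[(y,u[v==y].min(),u[v==y].max()) for y in np.unique(v)])
C=np.array([.4222,-.3154]);x=np.array([.755,-.656]);y=np.array([.656,.755])
a0=np.arctan2(6,66)
for a in (2.4,2.6,2.7,2.8): 
    P=[*(C-.06*x+y*(-.023+.0663*np.cos(a0+a))),.0655+.0663*np.sin(a0+a)];print(a,np.round(P,4),proj(s,P).round(1))
E
```

```text
t 45.33 p [ 0.3205 -0.3428  0.1851] xang 49.1 gap 0.597 F [ 0.3  0.7 -0.8]
 rot [-0.1  0.1 -0.2] shift before [ 0.15  0.04 10.61] after [ 0.13  0.02 10.61]
117 [(np.int64(258), np.int64(227), np.int64(234)), (np.int64(259), np.int64(227), np.int64(234)), (np.int64(260), np.int64(227), np.int64(233)), (np.int64(261), np.int64(227), np.int64(233)), (np.int64(262), np.int64(227), np.int64(233)), (np.int64(263), np.int64(227), np.int64(233)), (np.int64(264), np.int64(224), np.int64(234)), (np.int64(265), np.int64(224), np.int64(234)), (np.int64(266), np.int64(224), np.int64(234)), (np.int64(267), np.int64(225), np.int64(234)), (np.int64(268), np.int64(225), np.int64(234)), (np.int64(269), np.int64(225), np.int64(234)), (np.int64(270), np.int64(225), np.int64(234))]
2.4 [ 0.3272 -0.3332  0.1057] [[229.3 258.6]]
2.6 [ 0.3227 -0.3385  0.0944] [[229.7 266. ]]
2.7 [ 0.321  -0.3404  0.0883] [[229.9 269.6]]
2.8 [ 0.3197 -0.3419  0.082 ] [[230.1 273.1]]
```

>>> arm_command(steps=[{"rot":[0,0,0],"claw":-0.2,"xyz":[0.2,0,2.5]},{"rot":[0,0,0],"claw":-0.2,"xyz":[0,0,2.5]},{"rot":[0,0,0],"claw":-0.2,"xyz":[0,0,2.5]},{"rot":[0,0,0],"claw":-0.2,"xyz":[0,0,2]},{"rot":[0,0,0],"claw":-0.2,"xyz":[0,0,0.7]},{"rot":[0,0,0],"claw":1,"xyz":[0,0,0]},{"rot":[0,0,0],"claw":1,"xyz":[0,0,0]},{"rot":[0,0,0],"claw":1,"xyz":[0,0,0]},{"rot":[0,0,0],"claw":1,"xyz":[0,0,0]},{"rot":[0,0,0],"claw":1,"xyz":[0,0,0]}], grip_force=14)

```text
time_s: 46.62
position: [0.3223, -0.3399, 0.0842]
tool_rot: [[0.652, 0.758, -0.001], [0.758, -0.652, 0.001], [0.0, -0.002, -1.0]]
force: [-3.3, 2.1, 0.7]
finger_gap: 0.2
finger_force: 14.0
```

```bash
python3 - <<'E'
from h import *
go([.4044,-.2433,.0647],49.3)
a0=np.arctan2(6,66);b=None
for a in np.r_[np.arange(2.63,0,-.25),0]:
    q=100*.0663*np.array([np.cos(a0+a),-np.sin(a0+a)])
    if b is not None: print(round(a,2),'tool x,z',(q-b).round(2))
    b=q
E
```

```text
t 46.62 p [ 0.3223 -0.3399  0.0842] xang 49.3 gap 0.2 F [-3.3  2.1  0.7]
 rot [-0.1 -0.  -0. ] shift before [12.68 -0.07  1.95] after [12.68 -0.07  1.95]
2.38 tool x,z [ 0.86 -1.41]
2.13 tool x,z [ 1.18 -1.16]
1.88 tool x,z [ 1.43 -0.83]
1.63 tool x,z [ 1.59 -0.45]
1.38 tool x,z [ 1.65 -0.04]
1.13 tool x,z [1.61 0.37]
0.88 tool x,z [1.47 0.76]
0.63 tool x,z [1.24 1.1 ]
0.38 tool x,z [0.93 1.37]
0.13 tool x,z [0.56 1.56]
0.0 tool x,z [0.13 0.85]
```

>>> arm_command(steps=[{"rot":[0,0,0],"claw":1,"xyz":[0.86,0,-1.41]},{"rot":[0,0,0],"claw":1,"xyz":[1.18,0,-1.16]},{"rot":[0,0,0],"claw":1,"xyz":[1.43,0,-0.83]},{"rot":[0,0,0],"claw":1,"xyz":[1.59,0,-0.45]},{"rot":[0,0,0],"claw":1,"xyz":[1.65,0,-0.04]},{"rot":[0,0,0],"claw":1,"xyz":[1.61,0,0.37]},{"rot":[0,0,0],"claw":1,"xyz":[1.47,0,0.76]},{"rot":[0,0,0],"claw":1,"xyz":[0,0,0]}])

```text
time_s: 47.62
position: [0.3871, -0.2638, 0.1114]
tool_rot: [[0.65, 0.76, -0.001], [0.76, -0.65, 0.003], [0.002, -0.003, -1.0]]
force: [-2.2, 7.3, 5.0]
finger_gap: 0.203
finger_force: 14.0
```

```bash
python3 - <<'E'
from h import *
go([.4044,-.2433,.0647],49.3)
E
```

```text
t 47.62 p [ 0.3871 -0.2638  0.1114] xang 49.4 gap 0.203 F [-2.2  7.3  5. ]
 rot [-0.2 -0.1  0.1] shift before [ 2.68 -0.01  4.67] after [ 2.68 -0.03  4.67]
```

>>> arm_command(steps=[{"rot":[0,0,0],"claw":1,"xyz":[1.2,-0.1,1.1]},{"rot":[0,0,0],"claw":1,"xyz":[0.9,0,1.37]},{"rot":[0,0,0],"claw":1,"xyz":[0.5,0,1.5]},{"rot":[0,0,0],"claw":1,"xyz":[0.1,0,0.8]},{"rot":[0,0,0],"claw":1,"xyz":[0,0,0]}])

```text
time_s: 48.25
position: [0.4048, -0.243, 0.0638]
tool_rot: [[0.651, 0.759, 0.0], [0.759, -0.651, 0.003], [0.003, -0.002, -1.0]]
force: [1.8, 7.2, 0.6]
finger_gap: 0.198
finger_force: 14.0
```

```bash
python3 - <<'E'
from h import *
go([.4044,-.2433,.0647],49.3)
E
```

```text
t 48.25 p [ 0.4048 -0.243   0.0638] xang 49.4 gap 0.198 F [1.8 7.2 0.6]
 rot [-0.1 -0.1  0.1] shift before [-0.05 -0.01 -0.09] after [-0.05 -0.01 -0.09]
```

>>> arm_command(steps=[{"rot":[0,0,0],"claw":1,"xyz":[0,0,0.3]},{"rot":[0,0,0],"claw":1,"xyz":[0,0,0.2]},{"rot":[0,0,0],"claw":1,"xyz":[0,0,0]}])

```text
time_s: 48.62
position: [0.4049, -0.2428, 0.0591]
tool_rot: [[0.651, 0.76, 0.001], [0.759, -0.651, 0.003], [0.003, -0.002, -1.0]]
force: [2.5, 9.2, 0.6]
finger_gap: 0.206
finger_force: 14.0
```

>>> arm_command(steps=[{"rot":[0,0,0],"claw":0.4,"xyz":[0,0,0]},{"rot":[0,0,0],"claw":0,"xyz":[0,0,0]},{"rot":[0,0,0],"claw":-0.2,"xyz":[0,0,0]},{"rot":[0,0,0],"claw":-0.2,"xyz":[0,0,0]},{"rot":[0,0,0],"claw":-0.2,"xyz":[0,0,-2]},{"rot":[0,0,0],"claw":-0.2,"xyz":[0,0,-3]},{"rot":[0,0,0],"claw":-0.2,"xyz":[0,0,-3]},{"rot":[0,0,0],"claw":-0.2,"xyz":[0,0,-3]},{"rot":[0,0,0],"claw":-0.2,"xyz":[0,0,0]}])

```text
time_s: 49.75
position: [0.405, -0.2457, 0.1707]
tool_rot: [[0.652, 0.758, 0.004], [0.758, -0.652, -0.001], [0.002, 0.004, -1.0]]
force: [-0.4, 0.1, 0.6]
finger_gap: 0.602
finger_force: 0.0
```

```bash
python3 - <<'E'
from h import *
go([.4044,-.2433,.0647],49.3)
s=snap('scene','s10.png');b=s['color'][:,:,::-1];a=cv2.imread('pics/s0.png')
print(a[230:246,230].tolist());print(b[230:246,230].tolist())
d=np.abs(a[228:262,222:245].astype(int)-b[228:262,222:245]).max(2);print((d>50).astype(int).sum(1))
res=cv2.matchTemplate(np.ascontiguousarray(b[225:260,215:250]),a[232:244,224:238],cv2.TM_CCOEFF_NORMED);print(cv2.minMaxLoc(res),'expect (9,7)')
E
```

```text
t 49.75 p [ 0.405  -0.2457  0.1707] xang 49.3 gap 0.602 F [-0.4  0.1  0.6]
 rot [ 0.2 -0.1  0. ] shift before [ 0.12 -0.24 10.6 ] after [ 0.14 -0.2  10.6 ]
[[55, 95, 140], [57, 95, 142], [54, 89, 137], [50, 103, 144], [66, 201, 239], [72, 202, 238], [67, 205, 244], [72, 204, 244], [62, 189, 226], [54, 164, 201], [42, 147, 184], [165, 180, 193], [150, 171, 187], [161, 170, 180], [157, 169, 178], [185, 171, 171]]
[[55, 94, 140], [57, 94, 140], [52, 82, 130], [58, 154, 194], [67, 200, 237], [71, 202, 241], [69, 207, 245], [65, 198, 237], [63, 181, 221], [44, 139, 176], [53, 191, 231], [165, 180, 196], [151, 174, 190], [162, 171, 181], [157, 165, 174], [184, 167, 168]]
[0 0 0 0 0 7 0 0 0 0 0 0 0 0 0 0 0 1 0 0 1 0 0 0 2 4 7 7 8 7 6 6 1 6]
(-0.46883419156074524, 0.9384018778800964, (1, 23), (9, 7)) expect (9,7)
```

>>> arm_command(steps=[{"rot":[0,0,0],"claw":1,"xyz":[0.1,-0.1,2]},{"rot":[0,0,0],"claw":1,"xyz":[0,0,2.5]},{"rot":[0,0,0],"claw":1,"xyz":[0,0,2.5]},{"rot":[0,0,0],"claw":1,"xyz":[0,0,1]},{"rot":[0,0,0],"claw":1,"xyz":[0,0,0]},{"rot":[0,0,0],"claw":1,"xyz":[0,0,0.3]},{"rot":[0,0,0],"claw":1,"xyz":[0,0,0.2]},{"rot":[0,0,0],"claw":1,"xyz":[0,0,0.2]},{"rot":[0,0,0],"claw":1,"xyz":[0,0,0]}])

```text
time_s: 50.92
position: [0.4037, -0.2436, 0.0822]
tool_rot: [[0.652, 0.758, 0.0], [0.758, -0.652, 0.0], [0.0, 0.0, -1.0]]
force: [-0.1, -0.0, 0.1]
finger_gap: 0.003
finger_force: 0.0
```

>>> arm_command(steps=[{"rot":[0,0,0],"claw":1,"xyz":[0,0,0.15]},{"rot":[0,0,0],"claw":1,"xyz":[0,0,0.15]},{"rot":[0,0,0],"claw":1,"xyz":[0,0,0]}])

```text
time_s: 51.3
position: [0.4036, -0.2435, 0.079]
tool_rot: [[0.652, 0.758, -0.0], [0.758, -0.652, 0.0], [-0.0, -0.0, -1.0]]
force: [0.5, 0.2, -0.6]
finger_gap: 0.005
finger_force: 0.0
```

>>> arm_command(steps=[{"rot":[0,0,0],"claw":1,"xyz":[0,0,0.1]},{"rot":[0,0,0],"claw":1,"xyz":[0,0,0.1]},{"rot":[0,0,0],"claw":1,"xyz":[0,0,0]}])

```text
time_s: 51.68
position: [0.4036, -0.2436, 0.077]
tool_rot: [[0.652, 0.758, -0.0], [0.758, -0.652, 0.0], [-0.0, -0.0, -1.0]]
force: [0.4, 0.2, -1.0]
finger_gap: 0.008
finger_force: 0.0
```

>>> arm_command(steps=[{"rot":[0,0,0],"claw":1,"xyz":[0,0,0.15]},{"rot":[0,0,0],"claw":1,"xyz":[0,0,0.1]},{"rot":[0,0,0],"claw":1,"xyz":[0,0,0]}])

```text
time_s: 52.05
position: [0.4038, -0.2436, 0.0748]
tool_rot: [[0.652, 0.758, 0.0], [0.758, -0.652, 0.0], [0.0, 0.0, -1.0]]
force: [-0.5, 0.6, 4.1]
finger_gap: 0.004
finger_force: 1.8
```

>>> arm_command(steps=[{"rot":[0,0,0],"claw":1,"xyz":[0,0,0.1]},{"rot":[0,0,0],"claw":1,"xyz":[0,0,0.1]},{"rot":[0,0,0],"claw":1,"xyz":[0,0,0]}])

```text
time_s: 52.42
position: [0.4039, -0.2436, 0.074]
tool_rot: [[0.652, 0.758, 0.001], [0.758, -0.652, 0.001], [0.002, -0.0, -1.0]]
force: [-4.9, 3.5, 24.5]
finger_gap: 0.007
finger_force: 12.4
```

Firm stop at 24 N: fully closed. Retreat and verify.

>>> arm_command(steps=[{"rot":[0,0,0],"claw":1,"xyz":[0,0,-1]},{"rot":[0,0,0],"claw":1,"xyz":[0,0,-3]},{"rot":[0,0,0],"claw":1,"xyz":[0,0,-4]},{"rot":[0,0,0],"claw":1,"xyz":[0,0,-4]},{"rot":[0,0,0],"claw":1,"xyz":[2,0,-2]},{"rot":[0,0,0],"claw":1,"xyz":[4,0,0]},{"rot":[0,0,0],"claw":1,"xyz":[4,0,0]},{"rot":[0,0,0],"claw":1,"xyz":[4,0,0]},{"rot":[0,0,0],"claw":1,"xyz":[0,0,0]}])

```text
time_s: 53.55
position: [0.4967, -0.1345, 0.2123]
tool_rot: [[0.648, 0.762, 0.0], [0.762, -0.648, 0.0], [0.0, -0.0, -1.0]]
force: [0.1, 0.0, -1.1]
finger_gap: 0.004
finger_force: 0.0
```

```bash
python3 - <<'E'
from h import *
s=snap('scene');t=snap('top')
b=s['color'][:,:,::-1];a=cv2.imread('pics/s0.png')
print(a[232:236,230].tolist(),b[232:236,230].tolist())
a=cv2.resize(t['color'][190:310,250:370,::-1],(400,400),interpolation=cv2.INTER_CUBIC)
b=cv2.resize(s['color'][190:310,190:310,::-1],(400,400),interpolation=cv2.INTER_CUBIC)
cv2.imwrite('pics/z.png',np.hstack([a,b]))
E
```

```text
[[54, 89, 137], [50, 103, 144], [66, 201, 239], [72, 202, 238]] [[53, 89, 136], [50, 101, 142], [66, 201, 239], [68, 200, 239]]
```

View pics/z.png

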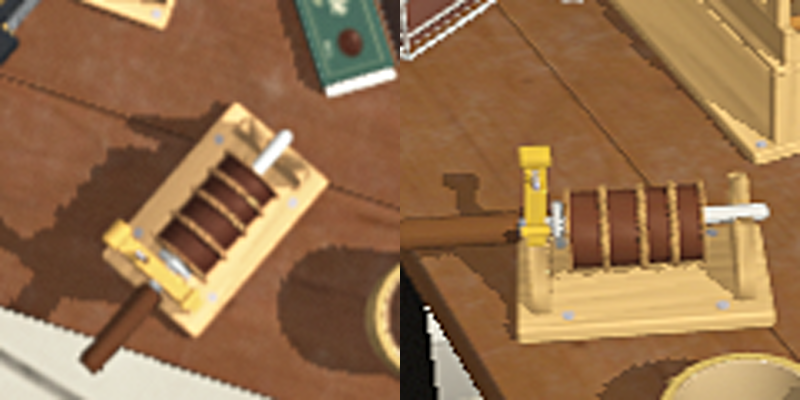

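The keeper pixels now match the start picture, which had it closed. The rod lies home with all four spools between the cheeks.

```bash
python3 -c "
from h import *
print(r.finish_job())"
```

```text
the job is handed in; nothing more can be done
None
```

The job is handed in, with no verdict returned: in the last pictures all four spools are on the rod, the rod lies home in both notches, the keeper is closed, and the arm touches nothing.

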